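Wind the racquet mount up to its gauge finger

ROBOT

A 6-joint arm with a two-finger parallel gripper is mounted at the origin on the work surface. World frame = base frame: x ahead of the robot, y to its left, z up, the work surface at z = 0. Lengths are in m, angles in rad, forces in N, time in s.
With the tool pointing down it reaches from about 0.225 to 0.875 m from the base axis. Payload 3.4 kg.
Tool frame: the origin (TCP) lies at the very end of the fingers, on their centre line; the grasp point (between the pads) lies 19 mm behind it (manip.hold_point_z is the distance from the TCP to the grasp point, in m); z points along the fingers, x is the direction in which the jaws open and shut, and the axes are right-handed (so a half turn about z gives the same grasp; the last joint's range is limited). The gripper opens to 85 mm and grips with 20 to 120 N. Pads are 22 mm wide; open, the fingers measure 114 mm over their backs; the gripper's body (76 mm by 85 mm) begins 54 mm behind the grasp point. The pads swing forward as they close: fully open they stand 13 mm farther back than shut.
Start: joints at [-1.459, 0.276, 1.505, -0, 1.361, -0.121], TCP at [0.133, -0.56, 0.231] pointing down, gripper open.
Joint ranges: [-2.89, 2.89], [-0.75, 2.08], [0.22, 2.7], [-1.18, 4.32], [0.11, 2.71], [-2.7, 2.7]. Speed limits (rad/s): [2.57, 2.57, 3.14, 3.14, 3.14, 3.14].

INTERFACE

Orientations are given as a unit quaternion [w, x, y, z].
In Python, from rig import telemetry, cams, manip, finder gives the robot as it stands. The module is installed in compiled form; this text tells all that it offers.
- The arm moves only by the tool carry_out, never from a script. Its argument "rows" is a list that holds one entry, the list of rows, each a list of 5 numbers: the gripper's target within -1 to 1 (fully open at 1, half-way at 0, shut at -1), then the shift along the world's x, y, z in cm, then the turn about the world's z in rad. A call has 1 to 12 rows; each row shifts and turns the commanded pose from where the row before left it; what a row does not reach is not made up. A row lasts 1/10 s, in which the tool goes at most 50 mm and 8.59 degrees, less where a joint would pass 70% of its speed; a pose out of reach is approached as far as the arm can. A call with a gripper value outside its range is refused whole. The fingers move at their own pace and stop on an object; "force" is the grip in N (left out, the last holds). Time passes only in rows, so rows that do not move let the fingers close. It gives the time, the measured TCP pose, the force and the opening at its end, in the units of the state.
- telemetry.get_state(): the state, without advancing time (a new reading comes with each control period).
- cams.get_image(name): name is "side" or "top" or "wrist"; returns a dict with "image" (384x512x3 uint8, red, green, blue), "camera_matrix" (3x3 intrinsics, pixels), "eye" and "attitude" of the camera in the world. Camera axes: x right, y down, z forward; pixel columns grow to the right and rows downward; lengths in m; the calibration is good to about 2 mm. A picture is of the moment at which its call begins. There is no depth.
- manip.sign_off(): hands the job in, once; it reports no verdict.
Trained networks look in a picture, given as the dict that the camera call returned (one of the last four; its "shot" number tells which), for a name from the list of things; names that differ only in an ending like _2 or _b are one class to them, and where a whole thing is asked for, a point or a joint stands for the part that bears it (a point fixed in the world has none). Each returns a list of dicts, best first, with "confidence" (0 to 1); they miss things now and then, are a little off and sometimes report something else, mostly with a low value. They report only what shows in the picture. A call takes as long as a camera call. They do not tell look-alikes from the thing itself.
- finder.boxes_of(picture, thing): "xy" ([column, row] in pixels, amid what is visible of it).
The state is a dict: "clock": time; "qpos": joint angles; "qd": joint speeds; "effort": joint torques, N m; "position": TCP position; "ee_rot": TCP orientation; "contact_force": force on the tool from outside, world axes, zero at the start; "moment": the same for the moment, N m; "width": finger opening in m.
Only numpy, scipy, OpenCV 4.12 (cv2) and the standard library are available. Lean on these libraries where they do the work, as an engineer would, in place of code of your own. Each camera call takes 0.05 s, during which the arm holds its last target.

TASK

Fit the loose crank onto the mount's upright drive shaft, gently and without forcing it: the shaft's angle is not known, so turn the crank by feel until its square socket drops fully home. Then wind the crank until the carriage's white-tipped pointer is level with the red gauge finger, and let go, leaving the crank on the shaft and the racquet lying in its saddles. Work the mount only with the crank, and leave the gauge finger, the racquet and the other things on the bench alone.

Things in the scene. Friction and masses are not known exactly. Their poses are not given: they have to be found in the camera images.
- mount: Green cast frame mount fixed to the bench. Origin: at bench level on the drive shaft's upright axis; x from the shaft towards the racquet, z up. Base 270 x 220 x 20 mm (x -50 to 220); a 48 mm column round the axis up to z 100. Turning the shaft CLOCKWISE seen from above lifts the carriage 8 mm a turn. It takes about 0.15 N m and stays where left; travel 34 mm.
- shaft_top (a point): Top of the shaft, on its axis, 152 mm above the bench. From the top down: plain round nose 11 mm across (z 152 to 144), 14 x 14 mm square (z 144 to 118), round 18 mm below. The square's angle about the axis differs each time and is not measured. Greased steel. This point's axes are the mount's and do not turn with the shaft.
- pointer (a point): Tip of the carriage's brass pointer with a white end, on its top face; it rises with the carriage. 64 mm in x and 90 mm in y from the shaft axis (mount frame), about 65 mm above the bench at the start.
- gauge_tip (a point): Tip of the red gauge finger, on its top face, 6 mm in -x from the pointer's tip; 11 to 21 mm above the pointer at the start. It is held by friction on an upright 12 mm post (mount frame x 30, y 90, top at z 135 mm). The pointer is at the set height when the two top faces are level.
- saddle (a point): Point on the carriage between its two rubber saddles, at the level of their tops, below the racquet's origin; rises with the carriage.
- crank: Loose steel crank, 0.45 kg, standing on its socket. Origin: centre of the socket's mouth (underside); x along the arm, z up. Hub 40 x 40 x 36 mm; 16 mm square socket, 28 mm deep, sides along x and y, 8 degrees of play each way. Mouth at z 144 mm when resting on the shaft's square, 124 when fully home. Arm 16 mm wide, top at z 36; counterweight to x -55, 30 wide.
- crank_stub (a point): On the wooden 22 x 22 mm square stub over the hub (crank z 36 to 82 mm), 62 mm above the socket's mouth: grip here, across the crank's y, to carry and fit the crank.
- crank_knob (a point): On the red round knob, 24 mm across, that stands up from the arm's end (crank z 38 to 96 mm), 80 mm from the hub's axis and 70 mm above the socket's mouth. It turns freely on its pin, so it can be held without turning the hand while it goes round.
- racquet: Unstrung wooden squash racquet, 685 mm long, 0.24 kg, lying loose in the carriage's saddles, about 150 mm beyond the shaft. Its y runs from the grip to the head (196 x 230 mm ring, frame 18 mm thick), z up; origin on the underside of its neck. Its top is about 105 mm above the bench at the start, up to 130 mm when raised.
- punch: Brass pin punch lying on the bench, 120 mm long, 14 mm thick; origin on the bench under its middle, x along it. Bystander.
- reamer: Steel reamer with wooden handle lying on the bench, 170 mm long, 22 mm thick; origin near its middle, x along it. Bystander.
- tin: Grey enamel tin with shut lid, 94 x 69 x 42 mm; origin under its middle. Bystander.
Mind the look-alikes: they are no part of the job. Of the things like the crank, leave any that is blue or purple; of the rest the larger one is meant.

How it is judged:
By the outcome, as a careful person would: the job done as asked, in the order asked, and still so for the second after the job is handed in, with the robot touching nothing.
It also fails if it takes over 72 s, if anything falls off the work surface, if the arm or the gripper's body presses on something with over 40 N, if the wrist force passes 120 N, or if a joint passes its speed limit or range.

## Working session

There is one attempt and no reset: what is moved stays moved. The work goes in short steps, Python scripts to look and compute and a tool call to move; the robot and the scene stay as the last step left them, time stands still between calls to the robot, and variables do not carry over. Pictures are saved under pics/ and viewed, and the job is handed in when it is done.

Besides the shell and the picture viewer there is one more tool, called after "Emit:" as a command line: name --argument value ..., lists and objects as JSON in quotes. carry_out: Moves the arm, as the interface text tells. Its arguments: {"type":"object","properties":{"rows":{"type":"array","items":{"type":"array","items":{"type":"array","items":{"type":"number"}}}},"force":{"type":"number"}},"required":["rows"]}

```bash
mkdir -p pics; ls; cat > h.py <<'E'
import numpy as np, cv2
from rig import telemetry, cams, manip, finder
from scipy.spatial.transform import Rotation as R
def shot(name,fn=None):
    p=cams.get_image(name)
    if fn: cv2.imwrite('pics/'+fn,cv2.cvtColor(p['image'],cv2.COLOR_RGB2BGR))
    return p
def Rm(p):
    a=np.array(p['attitude'],float)
    if a.shape==(3,3): return a
    return R.from_quat(a[[1,2,3,0]]).as_matrix()
def ray(p,uv):
    K=np.array(p['camera_matrix']); d=np.linalg.inv(K)@np.array([uv[0],uv[1],1.])
    return np.array(p['eye']),Rm(p)@d
def atz(p,uv,z):
    e,d=ray(p,uv); return e+d*(z-e[2])/d[2]
def proj(p,X):
    K=np.array(p['camera_matrix']); c=Rm(p).T@(np.array(X,float)-np.array(p['eye'])); q=K@c; return q[:2]/q[2]
def tri(obs):
    A=np.zeros((3,3));b=np.zeros(3)
    for p,uv in obs:
        e,d=ray(p,uv); d=d/np.linalg.norm(d); M=np.eye(3)-np.outer(d,d); A+=M;b+=M@e
    return np.linalg.solve(A,b)
E
python3 - <<'E'
from h import *
np.set_printoptions(precision=4,suppress=True)
P={n:shot(n,n+'0.png') for n in ['side','top','wrist']}
for n,p in P.items(): print(n,p['eye'],p['attitude'],p['camera_matrix'])
for n in ['side','top','wrist']:
  for t in ['mount','shaft_top','pointer','gauge_tip','crank','crank_stub','crank_knob','racquet','saddle','punch','reamer','tin']:
    if n=='wrist' and t not in('crank','crank_stub','crank_knob','shaft_top'): continue
    print(n,t,[(np.round(d['xy']).tolist(),round(d['confidence'],2)) for d in finder.boxes_of(P[n],t)])
print(telemetry.get_state())
E
```

```text
pics
side [-0.0178  1.0058  0.8081] [ 0.1218 -0.2314  0.8397 -0.4759] [[423.6932   0.     260.6896]
 [  0.     423.6932 189.0125]
 [  0.       0.       1.    ]]
top [ 0.3701 -0.0312  1.3095] [-0.0512  0.7116 -0.6991  0.0478] [[402.9341   0.     261.0318]
 [  0.     402.9341 198.1487]
 [  0.       0.       1.    ]]
wrist [ 0.2045 -0.5418  0.3735] [ 0.1125  0.7763 -0.6137 -0.0903] [[318.8921   0.     253.2006]
 [  0.     318.8921 184.466 ]
 [  0.       0.       1.    ]]
side mount [([234.0, 211.0], 0.73)]
side shaft_top [([235.0, 210.0], 0.84)]
side pointer [([210.0, 202.0], 0.8)]
side gauge_tip []
side crank [([318.0, 172.0], 0.93), ([338.0, 159.0], 0.88), ([300.0, 187.0], 0.74), ([346.0, 194.0], 0.58)]
side crank_stub [([313.0, 174.0], 0.83), ([345.0, 195.0], 0.61), ([300.0, 188.0], 0.55), ([212.0, 201.0], 0.48), ([242.0, 296.0], 0.22)]
side crank_knob [([338.0, 155.0], 0.82), ([315.0, 169.0], 0.74), ([344.0, 192.0], 0.6), ([304.0, 186.0], 0.54)]
side racquet [([194.0, 202.0], 0.95), ([314.0, 175.0], 0.37)]
side saddle [([211.0, 202.0], 0.66), ([316.0, 174.0], 0.45)]
side punch [([24
[... 636 characters left out ...]
 saddle [([231.0, 153.0], 0.57)]
top punch [([175.0, 238.0], 0.69)]
top reamer [([148.0, 240.0], 0.7)]
top tin [([120.0, 227.0], 0.69), ([356.0, 219.0], 0.48)]
wrist shaft_top []
wrist crank []
wrist crank_stub []
wrist crank_knob []
{'clock': 1.55, 'qpos': array([-1.459 ,  0.2759,  1.5049,  0.    ,  1.3607, -0.121 ]), 'qd': array([-0.0009,  0.0014,  0.002 ,  0.0005, -0.0013, -0.0002]), 'effort': array([ -0.0003, -41.6656, -24.6092,  -0.0004,   0.0002,  -0.    ]), 'position': array([ 0.1327, -0.5595,  0.2313]), 'ee_rot': array([ 0.    ,  0.7844, -0.6202,  0.0001]), 'contact_force': array([-0.7581, -0.0547,  1.186 ]), 'moment': array([-0.0432,  0.0126, -0.0049]), 'width': 0.08578801900943056}
```

View pics/side0.png

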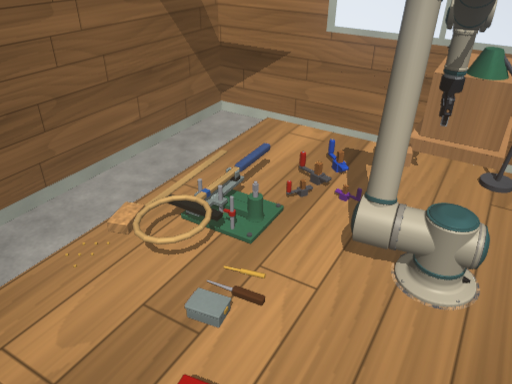

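View pics/top0.png

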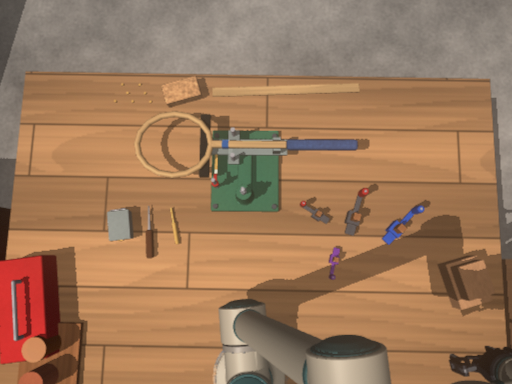

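```bash
python3 - <<'E'
import cv2
a=cv2.imread('pics/top0.png'); cv2.imwrite('pics/top0c.png',cv2.resize(a[190:290,290:430],None,fx=5.5,fy=5.5,interpolation=cv2.INTER_CUBIC))
cv2.imwrite('pics/top0m.png',cv2.resize(a[110:210,190:300],None,fx=6,fy=6,interpolation=cv2.INTER_CUBIC))
a=cv2.imread('pics/side0.png'); cv2.imwrite('pics/side0c.png',cv2.resize(a[140:240,170:370],None,fx=4,fy=4,interpolation=cv2.INTER_CUBIC))
E
```

```text
(no output)
```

View pics/top0c.png

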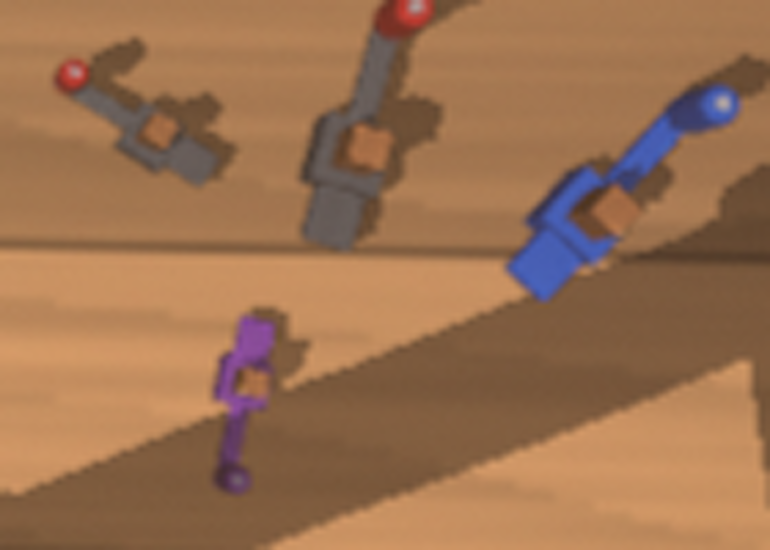

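View pics/top0m.png

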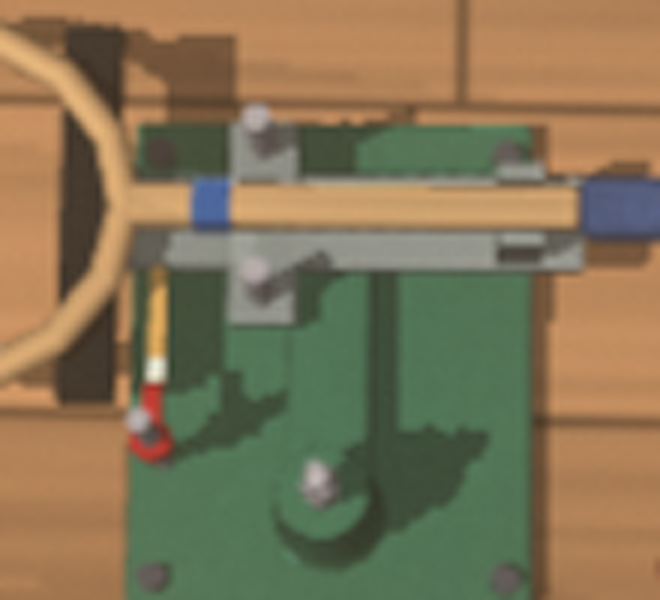

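View pics/side0c.png

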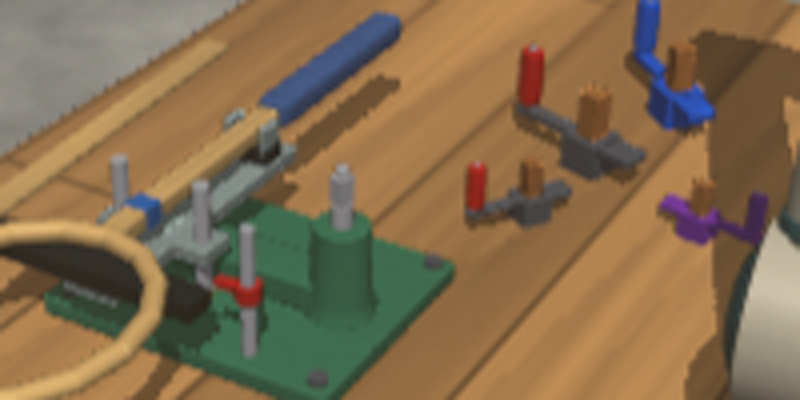

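```bash
cat > m.py <<'E'
from h import *
import pickle
E
python3 - <<'E'
from h import *
np.set_printoptions(precision=4,suppress=True)
T=shot('top');S=shot('side')
for n,t,s,z in [('stub',(357.3,216.7),(319,163),.082),('knob',(365.1,191.5),(302.7,151.7),.096),('shaft',(242.5,188.7),(255.7,182),.152)]:
    print(n,tri([(T,t),(S,s)]),atz(T,t,z),atz(S,s,z))
# base corners top
c=[(137,126),(530,126)]
for q in c+[(128,598)]:
    print(atz(T,(q[0]/6+190,q[1]/6+110),.02))
E
```

```text
stub [ 0.4917 -0.3197  0.0775] [ 0.4911 -0.3187  0.082 ] [ 0.4887 -0.3114  0.082 ]
knob [ 0.5685 -0.34    0.0955] [ 0.5672 -0.3404  0.096 ] [ 0.5695 -0.3388  0.096 ]
shaft [0.5597 0.03   0.148 ] [0.5601 0.0303 0.152 ] [0.555  0.0358 0.152 ]
[0.7736 0.1403 0.02  ]
[ 0.7773 -0.0766  0.02  ]
[0.5116 0.136  0.02  ]
```

Emit:
carry_out --rows '[[[1, 3, 2, 0, -0.042], [1, 3, 2, 0, -0.042], [1, 3, 2, 0, -0.042], [1, 3, 2, 0, -0.042], [1, 3, 2, 0, -0.042], [1, 3, 2, 0, -0.042], [1, 3, 2, 0, -0.042], [1, 3, 2, 0, -0.042], [1, 3, 2, 0, -0.042], [1, 3, 2, 0, -0.042], [1, 3, 2, 0, -0.042], [1, 2.8, 2.1, 0, -0.04]]]'

```text
clock: 2.85
position: [0.492, -0.3177, 0.2314]
ee_rot: [-0.0, -0.605, 0.796, -0.0]
contact_force: [0.3, -0.4, 0.1]
width: 0.0855
```

```bash
python3 - <<'E'
from h import *
np.set_printoptions(precision=4,suppress=True)
W=shot('wrist','w1.png')
s=telemetry.get_state(); print(s['clock'],s['position'],s['ee_rot'],s['qpos'])
print(W['eye'],W['attitude'])
for t in ['crank','crank_stub','crank_knob']:
    print(t,[(np.round(d['xy']).tolist(),round(d['confidence'],2)) for d in finder.boxes_of(W,t)])
print(proj(W,[.491,-.319,.082]),proj(W,[.567,-.34,.096]))
E
```

```text
2.9 [ 0.4964 -0.314   0.2313] [ 0.0032 -0.6059  0.7955 -0.0002] [-0.6863  0.2931  1.4802  0.0063  1.3663  1.1523]
[ 0.5632 -0.3365  0.3744] [-0.0871 -0.5988  0.7878  0.1151]
crank [([235.0, 274.0], 0.88), ([397.0, 139.0], 0.73), ([258.0, 152.0], 0.68), ([148.0, 168.0], 0.61)]
crank_stub [([396.0, 139.0], 0.89), ([255.0, 150.0], 0.83), ([149.0, 172.0], 0.67)]
crank_knob [([397.0, 143.0], 0.87), ([254.0, 146.0], 0.69), ([234.0, 273.0], 0.59)]
[256.0145 171.3266] [256.2542  83.5822]
```

View pics/w1.png

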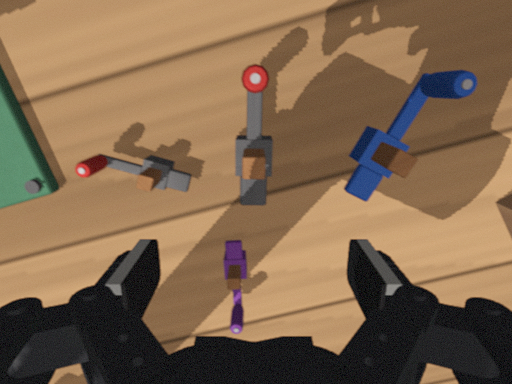

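```bash
python3 - <<'E'
from h import *
np.set_printoptions(precision=4,suppress=True)
W=shot('wrist','w2.png')
s=telemetry.get_state(); print(s['clock'],s['position'],s['ee_rot'],s['qd'])
print(W['eye'],W['attitude'])
print(proj(W,[.491,-.319,.082]),proj(W,[.567,-.34,.096]))
a=cv2.imread('pics/w2.png'); cv2.imwrite('pics/w2c.png',cv2.resize(a[60:220,190:330],None,fx=3.7,fy=3.7,interpolation=cv2.INTER_CUBIC))
E
```

```text
3.1 [ 0.4903 -0.3186  0.2312] [-0.0005 -0.6062  0.7953  0.0001] [-0.0231 -0.0059  0.0046  0.0007  0.0004  0.0021]
[ 0.5623 -0.3367  0.3741] [-0.0877 -0.6002  0.7866  0.1154]
[255.2254 170.2344] [255.7177  82.1746]
```

View pics/w2c.png

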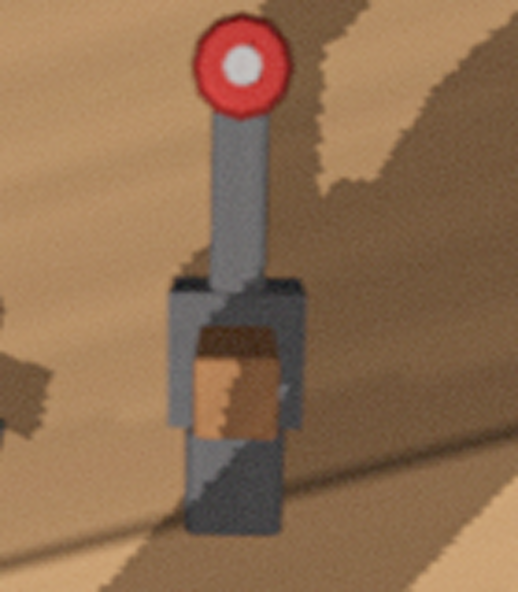

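```bash
python3 - <<'E'
from h import *
np.set_printoptions(precision=4,suppress=True)
W=shot('wrist')
s=telemetry.get_state(); 
a=atz(W,(253.6,167.6),.082);b=atz(W,(255.2,77.6),.096)
print(a,b,np.arctan2(*(b-a)[1::-1]),np.linalg.norm((b-a)[:2]))
# hub top corners
for c in [(169,293),(304,293),(169,427),(303,428),(187,532),(280,532)]:
    print(atz(W,(c[0]/3.7+190-.3,c[1]/3.7+60-.3),.036))
print(s['position'],s['ee_rot']); x=R.from_quat(np.array(s['ee_rot'])[[1,2,3,0]]).as_matrix()[:,0]; print(np.arctan2(x[1],x[0]))
E
```

```text
[ 0.4932 -0.3188  0.082 ] [ 0.5699 -0.3412  0.096 ] -0.28464473858077555 0.07992472375860353
[ 0.5178 -0.3055  0.036 ]
[ 0.5075 -0.3428  0.036 ]
[ 0.4796 -0.2943  0.036 ]
[ 0.4688 -0.3325  0.036 ]
[ 0.4464 -0.2903  0.036 ]
[ 0.4389 -0.3176  0.036 ]
[ 0.4899 -0.319   0.2313] [-0.0004 -0.6057  0.7957  0.0001]
-1.840250171461213
```

Emit:
carry_out --rows '[[[1, 0.33, 0, -3, -0.013], [1, 0, 0, -4, 0], [1, 0, 0, -4, 0], [1, 0, 0, -4, 0], [1, 0, 0, -2.5, 0], [1, 0, 0, -1.3, 0], [1, 0, 0, 0, 0], [1, 0, 0, 0, 0]]]' --force 50

```text
clock: 3.95
position: [0.4944, -0.3196, 0.0444]
ee_rot: [0.0, -0.6, 0.8, -0.001]
contact_force: [-0.6, 0.1, 0.7]
width: 0.0852
```

```bash
python3 - <<'E'
from h import *
np.set_printoptions(precision=4,suppress=True)
W=shot('wrist','w3.png')
s=telemetry.get_state(); print(s['clock'],s['position'],s['contact_force'])
E
```

```text
4.0 [ 0.4948 -0.3198  0.0449] [-0.1535 -0.3328 -0.7494]
```

View pics/w3.png

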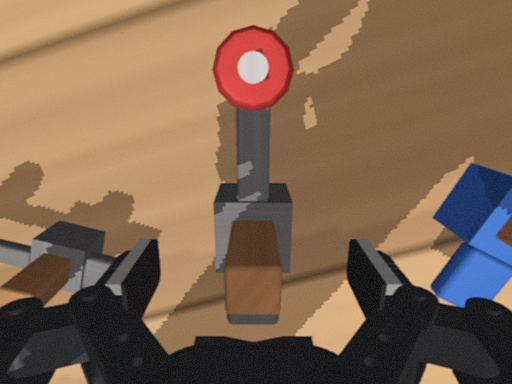

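Emit:
carry_out --rows '[[[-1, -0.1, 0, 0, 0], [-1, 0, 0, 0, 0], [-1, 0, 0, 0, 0], [-1, 0, 0, 0, 0], [-1, 0, 0, 0, 0], [-1, 0, 0, 0, 0], [-1, 0, 0, 0, 0], [-1, 0, 0, 0, 0]]]' --force 50

```text
clock: 4.8
position: [0.4931, -0.3187, 0.0438]
ee_rot: [0.0, -0.601, 0.8, -0.0]
contact_force: [-1.0, 0.5, 4.8]
width: 0.0217
```

Emit:
carry_out --rows '[[[-1, 0, 0, 3, 0], [-1, 0, 0, 4, 0], [-1, 0, 0, 4, 0], [-1, 0, 0, 4, 0], [-1, 0, 0, 4, 0], [-1, 0, 0, 0, 0]]]'

```text
clock: 5.4
position: [0.4954, -0.3204, 0.2383]
ee_rot: [0.001, -0.601, 0.799, -0.005]
contact_force: [0.9, -0.9, -3.7]
width: 0.021
```

Emit:
carry_out --rows '[[[-1, 0.5, 2, 0, 0.05], [-1, 0.6, 3.2, 0, 0.07], [-1, 0.6, 3.2, 0, 0.07], [-1, 0.6, 3.2, 0, 0.07], [-1, 0.6, 3.2, 0, 0.07], [-1, 0.6, 3.2, 0, 0.07], [-1, 0.6, 3.2, 0, 0.07], [-1, 0.6, 3.2, 0, 0.07], [-1, 0.6, 3.2, 0, 0.07], [-1, 0.6, 3.2, 0, 0.07], [-1, 0.6, 3, 0, 0.07], [-1, 0.2, 1, 0, 0.05]]]'

```text
clock: 6.6
position: [0.5588, 0.0328, 0.2303]
ee_rot: [0.0, 0.866, -0.5, -0.003]
contact_force: [-0.4, -1.4, -4.3]
width: 0.0212
```

Emit:
carry_out --rows '[[[-1, 0, 0, 0, 0], [-1, 0, 0, 0, 0]]]'

```text
clock: 6.8
position: [0.5588, 0.0292, 0.2313]
ee_rot: [0.001, 0.864, -0.503, -0.002]
contact_force: [1.1, -0.5, -4.6]
width: 0.0217
```

```bash
python3 - <<'E'
from h import *
np.set_printoptions(precision=4,suppress=True)
for n in ['wrist','side','top']: 
    p=shot(n,n+'4.png'); print(n, np.array(p['eye']),[(np.round(d['xy']).tolist(),round(d['confidence'],2)) for d in finder.boxes_of(p,'shaft_top')])
s=telemetry.get_state(); print(s['clock'],s['position'],s['ee_rot'],s['contact_force'],s['moment'],s['width'],s['qpos'])
a=cv2.imread('pics/side4.png'); cv2.imwrite('pics/side4c.png',cv2.resize(a[110:250,180:320],None,fx=4,fy=4,interpolation=cv2.INTER_CUBIC))
a=cv2.imread('pics/top4.png'); cv2.imwrite('pics/top4c.png',cv2.resize(a[120:240,190:310],None,fx=4,fy=4,interpolation=cv2.INTER_CUBIC))
E
```

```text
wrist [0.6237 0.0661 0.374 ] [([331.0, 41.0], 0.64), ([302.0, 96.0], 0.55), ([39.0, 138.0], 0.41)]
side [-0.0178  1.0058  0.8081] [([233.0, 211.0], 0.77)]
top [ 0.3701 -0.0312  1.3095] [([263.0, 192.0], 0.56)]
7.1 [0.5599 0.0287 0.2333] [ 0.0001  0.8642 -0.5032  0.    ] [-0.2503  0.0686 -3.2618] [-0.0004  0.0046  0.0453] 0.02147154523162763 [-0.0728  0.2532  1.5322 -0.0002  1.3563  0.9817]
```

View pics/wrist4.png

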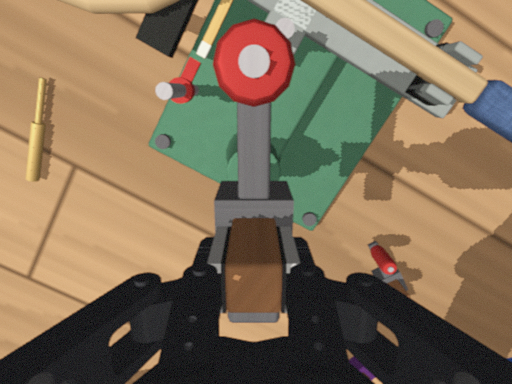

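View pics/side4c.png

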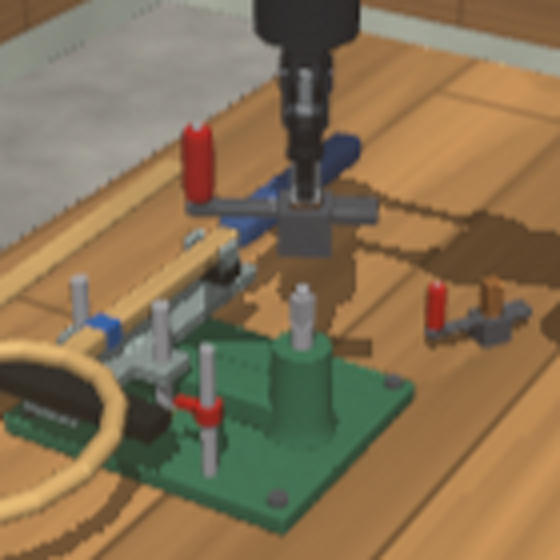

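View pics/top4c.png

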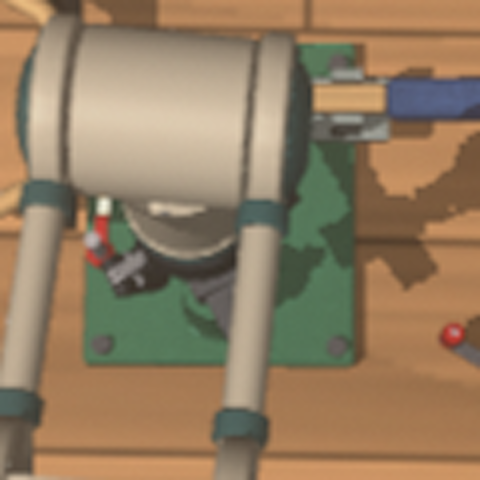

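Emit:
carry_out --rows '[[[-1, 1.5, -2.6, 0, 0], [-1, 1.5, -2.6, 0, 0], [-1, 0, 0, 0, 0], [-1, 0, 0, 0, 0], [-1, 0, 0, 0, 0]]]'

```text
clock: 7.6
position: [0.5894, -0.0223, 0.2332]
ee_rot: [-0.0, 0.864, -0.503, -0.0]
contact_force: [0.1, 0.6, -5.0]
width: 0.0214
```

```bash
python3 - <<'E'
from h import *
import pickle
np.set_printoptions(precision=4,suppress=True)
p=shot('wrist','w5.png'); 
s=telemetry.get_state(); print(s['clock'],s['position'],s['ee_rot'])
pickle.dump((p,s),open('w5.pkl','wb'))
print(proj(p,[.56,.029,.152]))
u,v=np.round(proj(p,[.56,.029,.152])).astype(int)
print([(np.round(d['xy']).tolist(),round(d['confidence'],2)) for d in finder.boxes_of(p,'shaft_top')])
a=cv2.imread('pics/w5.png'); print(u,v); u0=max(u-50,0);v0=max(v-40,0); print(u0,v0);cv2.imwrite('pics/w5c.png',cv2.resize(a[v0:v0+80,u0:u0+100],None,fx=7,fy=7,interpolation=cv2.INTER_CUBIC))
E
```

```text
7.65 [ 0.5894 -0.0221  0.2333] [-0.0001  0.8646 -0.5025 -0.0003]
[173.6824 194.0214]
[([196.0, 96.0], 0.88), ([253.0, 184.0], 0.45)]
174 194
124 154
```

View pics/w5.png

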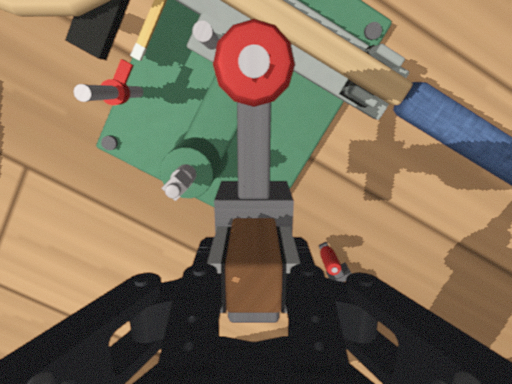

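View pics/w5c.png

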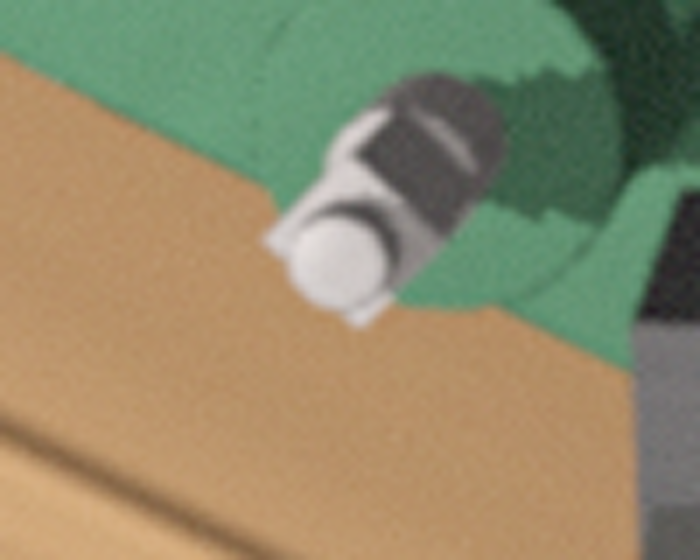

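```bash
python3 - <<'E'
from h import *
import pickle
np.set_printoptions(precision=4,suppress=True)
p,s=pickle.load(open('w5.pkl','rb'))
f=lambda c,z: atz(p,(c[0]/7+124-.4,c[1]/7+154-.4),z)
n=f((338,262),.152);print('nose',n)
L,B,Rr=f((263,240),.144),f((360,327),.144),f((440,235),.144)
print(L,B,Rr); 
for a,b in((L,B),(B,Rr)): print(np.linalg.norm((b-a)[:2]),np.degrees(np.arctan2(*(b-a)[1::-1]))%90)
print('ctr',(L+Rr)/2)
a=cv2.imread('pics/w5.png'); cv2.imwrite('pics/w5d.png',cv2.resize(a[170:330,190:320],None,fx=3.7,fy=3.7,interpolation=cv2.INTER_CUBIC))
E
```

```text
nose [0.5614 0.0312 0.152 ]
[0.5564 0.0399 0.144 ] [0.5525 0.0264 0.144 ] [0.5664 0.0234 0.144 ]
0.014071435928399791 74.13840961622248
0.014211260218254902 77.92822790146394
ctr [0.5614 0.0317 0.144 ]
```

View pics/w5d.png

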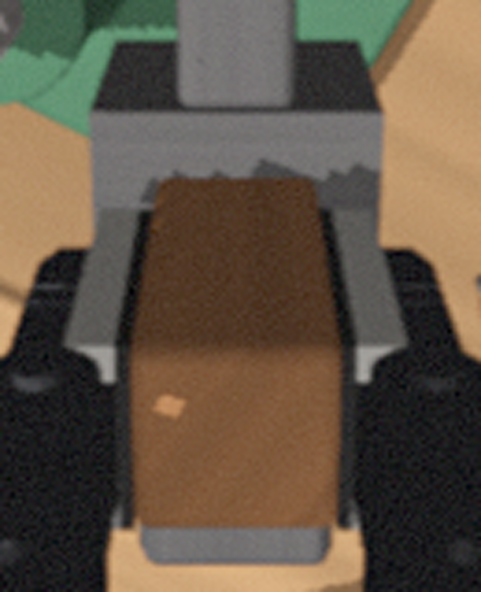

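```bash
python3 - <<'E'
from h import *
import pickle
np.set_printoptions(precision=4,suppress=True)
p,s=pickle.load(open('w5.pkl','rb'))
Rt=R.from_quat(np.array(s['ee_rot'])[[1,2,3,0]]).as_matrix(); t=s['position']
f=lambda c,z: Rt.T@(atz(p,(c[0]/3.7+190-.35,c[1]/3.7+170-.35),z)-t)
for dz in (0,.002):
  for c in [(133,350),(340,350),(338,527),(138,527)]: print('stub',f(c,t[2]-.0438+.082+dz))
  for c in [(92,110),(382,110)]: print('hub',f(c,t[2]-.0438+.036+dz))
for uv in [(254,61.5)]: print('knob',Rt.T@(atz(p,uv,t[2]-.0438+.096)-t))
x=Rt[:,0];print(np.degrees(np.arctan2(x[1],x[0])))
E
```

```text
stub [-0.0102 -0.0119 -0.0382]
stub [ 0.0105 -0.0119 -0.0382]
stub [ 0.0109  0.0091 -0.0382]
stub [-0.0102  0.0091 -0.0382]
hub [-0.0193 -0.0213  0.0078]
hub [ 0.0199 -0.0212  0.0078]
stub [-0.01   -0.0131 -0.0402]
stub [ 0.0104 -0.0131 -0.0402]
stub [ 0.0107  0.0075 -0.0402]
stub [-0.01    0.0075 -0.0402]
hub [-0.019  -0.022   0.0058]
hub [ 0.0196 -0.0219  0.0058]
knob [ 0.0003 -0.0811 -0.0522]
-60.32720127634111
```

Emit:
carry_out --rows '[[[-1, -0.7, -0.1, 0, -0.127], [-1, -0.7, -0.1, 0, -0.127], [-1, -0.7, -0.1, 0, -0.127], [-1, -0.7, -0.1, 0, -0.127], [-1, -0.7, -0.1, 0, -0.127], [-1, -0.7, 0, 0, -0.127], [-1, 0, 0, 0, 0], [-1, 0, 0, 0, 0], [-1, 0, 0, 0, 0]]]'

```text
clock: 8.6
position: [0.5484, -0.0273, 0.2335]
ee_rot: [0.0, -0.617, 0.787, -0.0]
contact_force: [1.1, 0.5, -4.9]
width: 0.0213
```

```bash
python3 - <<'E'
from h import *
import pickle
np.set_printoptions(precision=4,suppress=True)
p=shot('wrist','w6.png'); 
s=telemetry.get_state(); print(s['clock'],s['position'],s['ee_rot'],s['contact_force'],s['moment'],s['qpos'])
pickle.dump((p,s),open('w6.pkl','wb'))
u,v=np.round(proj(p,[.5614,.0315,.152])).astype(int); print(u,v)
a=cv2.imread('pics/w6.png'); u0=max(u-50,0);v0=max(v-40,0); print(u0,v0);cv2.imwrite('pics/w6c.png',cv2.resize(a[v0:v0+80,u0:u0+100],None,fx=7,fy=7,interpolation=cv2.INTER_CUBIC))
E
```

```text
8.65 [ 0.5483 -0.0274  0.2334] [ 0.0002 -0.6164  0.7875 -0.0002] [-0.3582  0.1401 -4.6698] [ 0.0101  0.0473 -0.0219] [-0.1766  0.2353  1.5565 -0.      1.3493  1.6368]
174 195
124 155
```

View pics/w6.png

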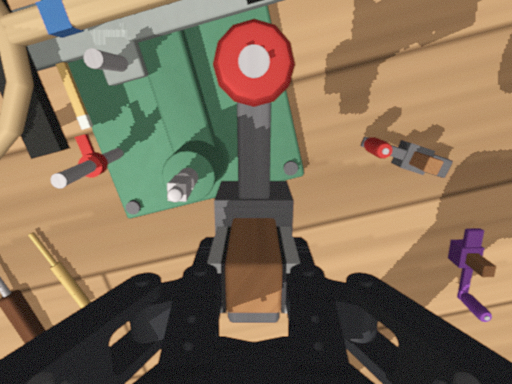

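View pics/w6c.png

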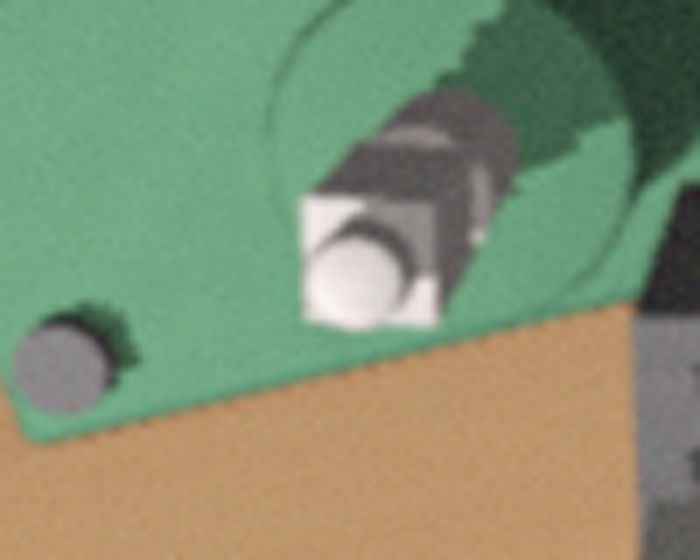

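```bash
python3 - <<'E'
from h import *
import pickle
np.set_printoptions(precision=4,suppress=True)
p,s=pickle.load(open('w6.pkl','rb'))
Rt=R.from_quat(np.array(s['ee_rot'])[[1,2,3,0]]).as_matrix(); t=s['position']
f=lambda c,z: atz(p,(c[0]/7+124-.43,c[1]/7+155-.43),z)
C=[f(c,.144) for c in [(303,197),(436,198),(440,325),(304,323)]]
print(np.mean(C,0), f((357,280),.152))
for i in range(4): d=C[(i+1)%4]-C[i]; print(np.linalg.norm(d),np.degrees(np.arctan2(d[1],d[0]))%90)
y=-Rt[:,1];print('crank yaw',np.degrees(np.arctan2(y[1],y[0])))
sh=.5*(np.mean(C,0)+f((357,280),.152)); print('shaft rel TCP',(sh-t)[:2], 'TCP move for offsets 0,1.3mm', (sh-t)[:2]-.0*y[:2],(sh-t)[:2]-.0013*y[:2])
E
```

```text
[0.5611 0.0312 0.144 ] [0.5615 0.0306 0.152 ]
0.014433567837671886 75.68835647567857
0.014616524440025596 74.39981954053673
0.01500548245691348 75.24752008891292
0.014525295541520431 72.13536441808681
crank yaw -13.89687340866053
shaft rel TCP [0.013  0.0583] TCP move for offsets 0,1.3mm [0.013  0.0583] [0.0117 0.0586]
```

Emit:
carry_out --rows '[[[-1, 0.41, 2, 0, -0.015], [-1, 0.4, 2, 0, 0], [-1, 0.4, 1.85, 0, 0], [-1, 0, 0, -1.2, 0], [-1, 0, 0, -1.2, 0], [-1, 0, 0, -0.9, 0], [-1, 0, 0, 0, 0], [-1, 0, 0, 0, 0], [-1, 0, 0, 0, 0], [-1, 0, 0, 0, 0]]]'

```text
clock: 9.65
position: [0.5605, 0.0307, 0.2009]
ee_rot: [0.0, -0.61, 0.793, -0.0]
contact_force: [0.3, -0.0, -3.9]
width: 0.021
```

```bash
python3 - <<'E'
from h import *
np.set_printoptions(precision=4,suppress=True)
p=shot('side','side7.png')
s=telemetry.get_state(); print(s['clock'],s['position'],s['ee_rot'],s['contact_force'],s['moment'])
a=cv2.imread('pics/side7.png'); cv2.imwrite('pics/side7c.png',cv2.resize(a[140:240,200:310],None,fx=6,fy=6,interpolation=cv2.INTER_CUBIC))
E
```

```text
9.7 [0.5604 0.0307 0.2009] [ 0.0004 -0.6097  0.7927 -0.0004] [-0.2658 -0.4479 -4.1346] [ 0.0161 -0.0089 -0.0027]
```

View pics/side7c.png

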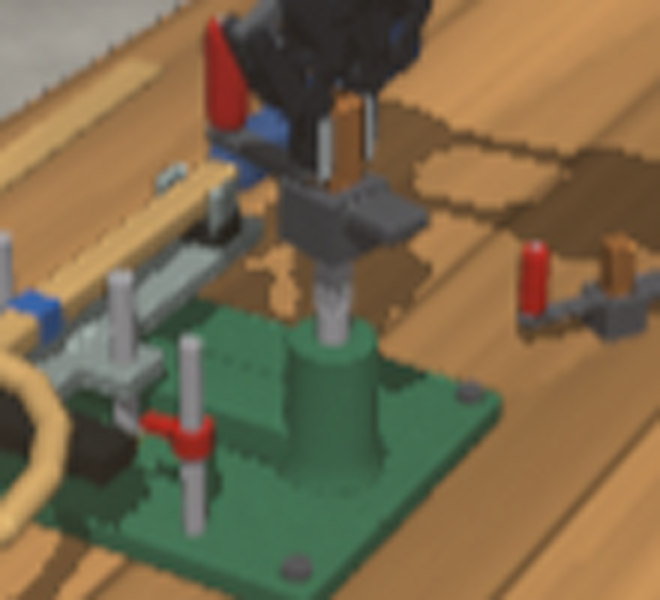

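Emit:
carry_out --rows '[[[-1, 0, 0.04, -0.3, 0], [-1, 0, 0, -0.3, 0], [-1, 0, 0, -0.3, 0], [-1, 0, 0, -0.1, 0], [-1, 0, 0, 0, 0], [-1, 0, 0, 0, 0]]]'

```text
clock: 10.3
position: [0.5601, 0.0314, 0.1903]
ee_rot: [-0.0, -0.61, 0.793, -0.0]
contact_force: [0.6, 0.8, -4.5]
width: 0.0216
```

Emit:
carry_out --rows '[[[-1, 0, 0, -0.2, 0], [-1, 0, 0, -0.2, 0], [-1, 0, 0, -0.1, 0], [-1, 0, 0, 0, 0], [-1, 0, 0, 0, 0]]]'

```text
clock: 10.8
position: [0.5601, 0.0314, 0.1853]
ee_rot: [-0.0, -0.61, 0.793, -0.0]
contact_force: [-0.1, 0.0, -4.4]
width: 0.0215
```

Emit:
carry_out --rows '[[[-1, 0, 0, -0.2, 0], [-1, 0, 0, -0.2, 0], [-1, 0, 0, -0.2, 0], [-1, 0, 0, 0, 0], [-1, 0, 0, 0, 0]]]'

```text
clock: 11.3
position: [0.56, 0.0314, 0.1792]
ee_rot: [-0.0, -0.61, 0.793, 0.0]
contact_force: [0.6, -0.4, -5.7]
width: 0.0215
```

Emit:
carry_out --rows '[[[-1, 0, 0, -0.2, 0], [-1, 0, 0, -0.2, 0], [-1, 0, 0, -0.2, 0], [-1, 0, 0, -0.2, 0], [-1, 0, 0, 0, 0], [-1, 0, 0, 0, 0]]]'

```text
clock: 11.9
position: [0.56, 0.0314, 0.1712]
ee_rot: [-0.0, -0.61, 0.793, 0.0]
contact_force: [-0.8, 0.4, -4.1]
width: 0.0214
```

Emit:
carry_out --rows '[[[-1, 0, 0, -0.1, 0], [-1, 0, 0, -0.1, 0], [-1, 0, 0, 0, 0], [-1, 0, 0, 0, 0]]]'

```text
clock: 12.3
position: [0.56, 0.0314, 0.1693]
ee_rot: [-0.0, -0.61, 0.793, -0.0]
contact_force: [-0.1, -0.5, -2.9]
width: 0.0221
```

Emit:
carry_out --rows '[[[-1, 0, 0, -0.1, 0], [-1, 0, 0, -0.05, 0], [-1, 0, 0, 0, 0], [-1, 0, 0, 0, 0]]]'

```text
clock: 12.7
position: [0.56, 0.0314, 0.1678]
ee_rot: [-0.0, -0.61, 0.793, -0.0]
contact_force: [-0.4, -0.9, -4.5]
width: 0.0214
```

```bash
python3 - <<'E'
from h import *
np.set_printoptions(precision=4,suppress=True)
p=shot('side','side8.png')
s=telemetry.get_state(); print(s['clock'],s['position'],s['ee_rot'],s['contact_force'],s['moment'],s['qpos'])
a=cv2.imread('pics/side8.png'); cv2.imwrite('pics/side8c.png',cv2.resize(a[140:240,200:310],None,fx=6,fy=6,interpolation=cv2.INTER_CUBIC))
E
```

```text
12.75 [0.56   0.0314 0.1678] [-0.     -0.6098  0.7925 -0.    ] [ 0.1355  0.1546 -4.7326] [-0.0033 -0.0376  0.0032] [-0.068   0.2977  1.6374 -0.0001  1.2065  1.762 ]
```

View pics/side8c.png

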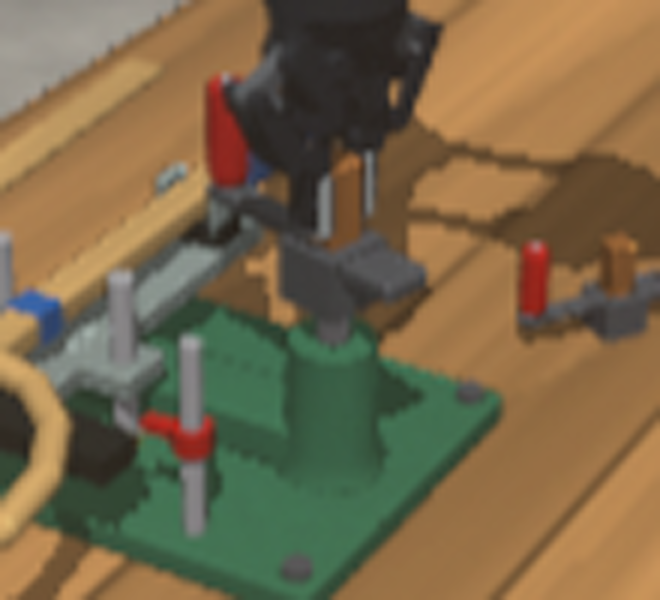

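Emit:
carry_out --rows '[[[-1, 0, 0, -0.05, 0], [-1, 0, 0, -0.05, 0], [-1, 0, 0, 0, 0], [-1, 0, 0, 0, 0]]]'

```text
clock: 13.15
position: [0.5601, 0.0314, 0.1676]
ee_rot: [0.0, -0.61, 0.793, -0.0]
contact_force: [-2.0, 0.2, 4.2]
width: 0.0212
```

Emit:
carry_out --rows '[[[1, 0, 0, 0, 0], [1, 0, 0, 0, 0], [1, 0, 0, 0, 0], [1, 0, 0, 0, 0], [1, 0, 0, 0, 0], [1, 0, 0, 0, 0]]]' --force 25

```text
clock: 13.75
position: [0.5601, 0.0314, 0.1667]
ee_rot: [-0.0, -0.61, 0.793, -0.0]
contact_force: [0.3, -0.1, 0.0]
width: 0.0852
```

Emit:
carry_out --rows '[[[1, 0, 0, 2, 0], [1, 0, 0, 3, 0], [1, 0, 0, 3, 0], [1, 2, -0.5, 0, 0], [1, 3, -0.8, 0, 0], [1, 2.85, -0.8, 0, 0], [1, 0, 0, 0, 0], [1, 0, 0, 0, 0], [1, 0, 0, 0, 0]]]'

```text
clock: 14.65
position: [0.6376, 0.0106, 0.2466]
ee_rot: [-0.0, -0.61, 0.793, 0.0]
contact_force: [0.3, -0.1, 0.2]
width: 0.0856
```

```bash
python3 - <<'E'
from h import *
import pickle
np.set_printoptions(precision=4,suppress=True)
p=shot('wrist','w9.png'); S=shot('side','side9.png')
s=telemetry.get_state(); print(s['clock'],s['position'],s['ee_rot'],s['contact_force'],s['width'])
pickle.dump((p,S,s),open('w9.pkl','wb'))
q,_=pickle.load(open('w6.pkl','rb'))
print('rod',tri([(q,(92,58)),(S,(220.2,185.8))]),'gaugepost',tri([(q,(58,182)),(S,(231.7,196.5))]))
a=cv2.imread('pics/side9.png'); cv2.imwrite('pics/side9c.png',cv2.resize(a[140:240,200:310],None,fx=6,fy=6,interpolation=cv2.INTER_CUBIC))
print(proj(p,[.6386,.0105,.22]),proj(p,[.561,.0312,.206]))
E
```

```text
14.75 [0.6377 0.0107 0.2471] [-0.0001 -0.6099  0.7925  0.0002] [ 1.3027 -0.1787 -0.4039] 0.08581738832216237
rod [0.6693 0.0674 0.1194] gaugepost [0.5881 0.1219 0.1348]
[254.7742 221.2042] [254.3697 320.8808]
```

View pics/w9.png

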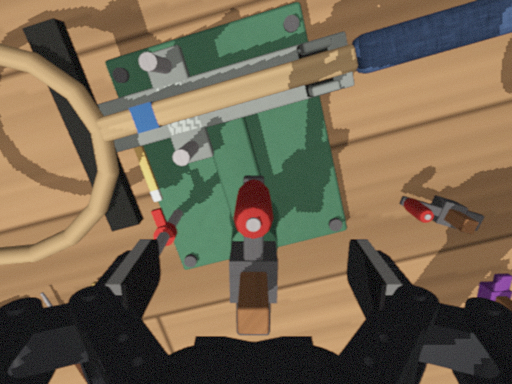

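View pics/side9c.png

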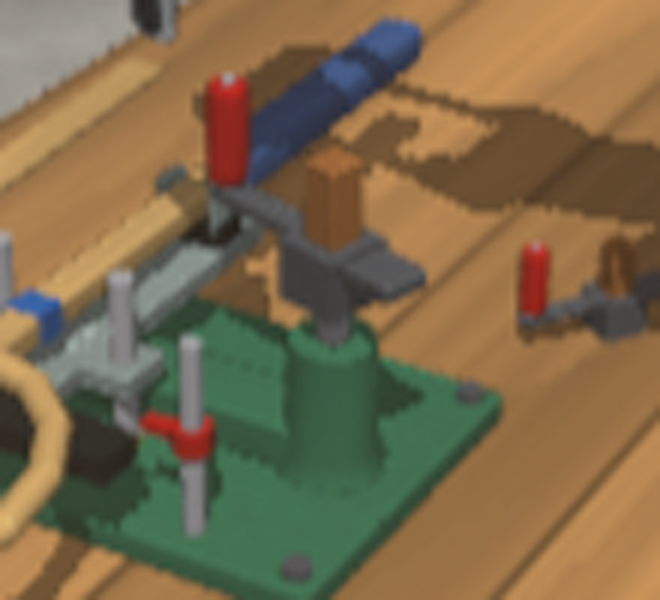

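```bash
python3 - <<'E'
import cv2,pickle
for n,u,v in [('w5',128,55),('w6',82,130),('w9',157,203)]:
    a=cv2.imread(f'pics/{n}.png'); cv2.imwrite(f'pics/{n}g.png',cv2.resize(a[v-30:v+30,u-30:u+30],None,fx=9,fy=9,interpolation=cv2.INTER_CUBIC))
import numpy as np
np.set_printoptions(precision=3,suppress=True)
for n in ['w5','w6','w9']: print(n,pickle.load(open(n+'.pkl','rb'))[0]['eye'])
a=[cv2.imread(f'pics/{n}g.png') for n in ['w5','w6','w9']]
cv2.imwrite('pics/wg.png',np.hstack([cv2.resize(x,(266,266)) for x in a]))
E
```

```text
w5 [0.654 0.014 0.376]
w6 [ 0.62  -0.044  0.377]
w9 [ 0.709 -0.007  0.389]
```

View pics/w5g.png

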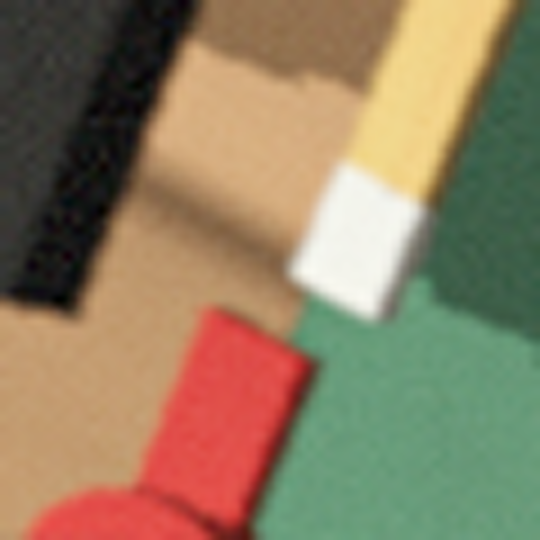

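View pics/w6g.png

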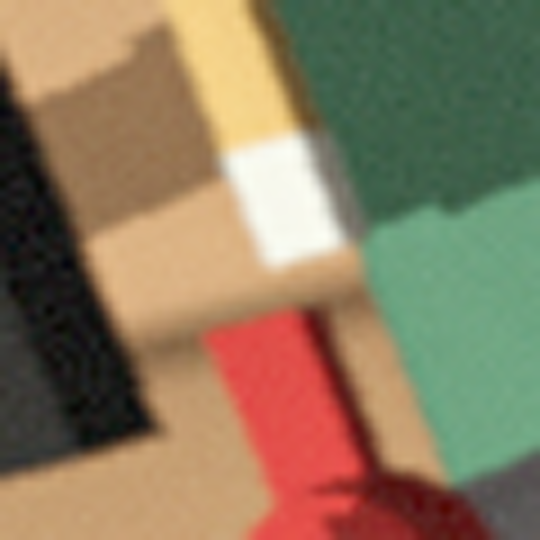

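View pics/w9g.png

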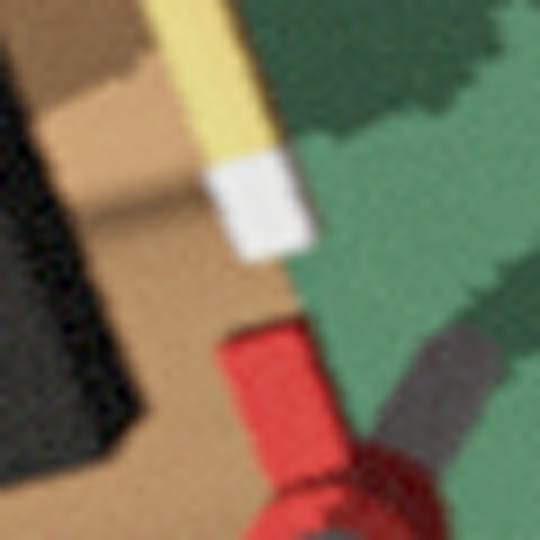

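```bash
cat > gauge.py <<'E'
from h import *
import pickle
from scipy.optimize import least_squares
def solve(obs,yaw=.017,dx=.006):
    # obs: list of (pic, ptr_uv, gauge_uv)
    d=np.array([np.cos(yaw),np.sin(yaw)])*dx
    def f(x,o):
        r=[]
        for p,a,b in o:
            P=np.array([x[0],x[1],x[2]]);G=np.array([x[0]-d[0],x[1]-d[1],x[3]])
            r+=list(proj(p,P)-a)+list(proj(p,G)-b)
        return np.array(r)
    out=[]
    for o in [obs]+([[q] for q in obs] if len(obs)>1 else []):
        x=least_squares(lambda x:f(x,o),[.62,.12,.065,.08]); out.append((np.round(x.x,4),'dz mm',round((x.x[3]-x.x[2])*1e3,2),'rms',round(float(np.sqrt(np.mean(x.fun**2))),2)))
    return out
E
python3 - <<'E'
from gauge import *
np.set_printoptions(precision=4,suppress=True)
cs={'w5':(128,55,(335,294),(262,334)),'w6':(82,130,(311,255),(254,322)),'w9':(157,203,(280,251),(262,332))}
obs=[]
for n,(u,v,a,b) in cs.items():
    p=pickle.load(open(n+'.pkl','rb'))[0]
    g=lambda c: np.array([c[0]/9+u-30-.44,c[1]/9+v-30-.44])
    obs.append((p,g(a),g(b)))
for o in solve(obs): print(o)
print(tri([(o[0],o[1]) for o in obs]),tri([(o[0],o[2]) for o in obs]))
# circle table
th=-0.259
import math
for call in range(6):
    rows=[]
    for k in range(12):
        i=call*12+k
        a=th-math.radians(10)*i;b=a-math.radians(10)
        rows.append([round(8*(math.cos(b)-math.cos(a)),2),round(8*(math.sin(b)-math.sin(a)),2)])
    if call<3: print(call,rows)
E
```

```text
(array([0.6248, 0.1219, 0.0652, 0.0798]), 'dz mm', np.float64(14.55), 'rms', 0.36)
(array([0.6223, 0.1311, 0.0392, 0.0542]), 'dz mm', np.float64(14.99), 'rms', 0.0)
(array([0.625 , 0.1474, 0.017 , 0.0352]), 'dz mm', np.float64(18.22), 'rms', 0.0)
(array([0.6122, 0.1403, 0.0191, 0.0348]), 'dz mm', np.float64(15.68), 'rms', 0.0)
[0.6244 0.1221 0.0649] [0.6193 0.1215 0.0805]
0 [[-0.47, -1.31], [-0.69, -1.21], [-0.89, -1.07], [-1.07, -0.9], [-1.21, -0.7], [-1.31, -0.48], [-1.37, -0.25], [-1.39, -0.0], [-1.37, 0.24], [-1.31, 0.47], [-1.21, 0.69], [-1.07, 0.89]]
1 [[-0.9, 1.07], [-0.7, 1.21], [-0.48, 1.31], [-0.25, 1.37], [-0.0, 1.39], [0.24, 1.37], [0.47, 1.31], [0.69, 1.21], [0.89, 1.07], [1.07, 0.9], [1.21, 0.7], [1.31, 0.48]]
2 [[1.37, 0.25], [1.39, 0.0], [1.37, -0.24], [1.31, -0.47], [1.21, -0.69], [1.07, -0.89], [0.9, -1.07], [0.7, -1.21], [0.48, -1.31], [0.25, -1.37], [0.0, -1.39], [-0.24, -1.37]]
```

Emit:
carry_out --rows '[[[1, -0.05, 0, -3, 0], [1, 0, 0, -2.5, 0], [1, 0, 0, -1.6, 0], [1, 0, 0, 0, 0], [-1, 0, 0, 0, 0], [-1, 0, 0, 0, 0], [-1, 0, 0, 0, 0], [-1, 0, 0, 0, 0], [-1, 0, 0, 0, 0], [-1, 0, 0, 0, 0], [-1, 0, 0, 0, 0], [-1, 0, 0, 0, 0]]]' --force 25

```text
clock: 15.95
position: [0.6386, 0.0103, 0.1763]
ee_rot: [0.0, -0.61, 0.793, -0.001]
contact_force: [0.3, -0.1, 2.2]
width: 0.0232
```

```bash
python3 - <<'E'
from h import *
np.set_printoptions(precision=4,suppress=True)
p=shot('wrist','w10.png')
s=telemetry.get_state(); print(s['clock'],s['position'],s['ee_rot'],s['contact_force'],s['moment'],s['width'])
E
```

```text
16.0 [0.6386 0.0102 0.1762] [ 0.0004 -0.6098  0.7926 -0.0005] [ 2.1889 -0.5292  3.0436] [-0.0049 -0.1552  0.0059] 0.023193308455079022
```

View pics/w10.png

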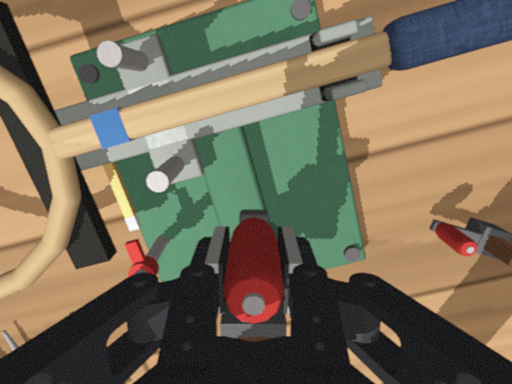

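Emit:
carry_out --rows '[[[-1, -0.47, -1.31, 0, 0], [-1, -0.69, -1.21, 0, 0], [-1, -0.89, -1.07, 0, 0], [-1, -1.07, -0.9, 0, 0]]]'

```text
clock: 16.4
position: [0.6065, -0.036, 0.1762]
ee_rot: [0.0, -0.609, 0.793, -0.001]
contact_force: [2.2, 1.3, 3.4]
width: 0.0232
```

Emit:
carry_out --rows '[[[-1, -1.21, -0.7, 0, 0], [-1, -1.31, -0.48, 0, 0], [-1, -1.37, -0.25, 0, 0], [-1, -1.39, 0, 0, 0], [-1, -1.37, 0.24, 0, 0], [-1, -1.31, 0.47, 0, 0], [-1, -1.21, 0.69, 0, 0], [-1, -1.07, 0.89, 0, 0]]]'

```text
clock: 17.2
position: [0.503, -0.0252, 0.1757]
ee_rot: [-0.0, -0.61, 0.793, 0.0]
contact_force: [2.5, -0.4, 2.5]
width: 0.0232
```

```bash
python3 - <<'E'
from h import *
np.set_printoptions(precision=4,suppress=True)
p=shot('side','side11.png');p=shot('wrist','w11.png')
s=telemetry.get_state(); print(s['clock'],s['position'],s['ee_rot'],s['contact_force'],s['moment'],s['width'])
c=np.array([.6386,.0102])-.08*np.array([np.cos(-.259),np.sin(-.259)]); d=s['position'][:2]-c; print(np.linalg.norm(d),np.degrees(np.arctan2(d[1],d[0])), np.degrees(-.259)-120+360)
a=cv2.imread('pics/side11.png'); b=cv2.resize(a[140:240,200:310],None,fx=4,fy=4,interpolation=cv2.INTER_CUBIC)
w=cv2.imread('pics/w11.png');cv2.imwrite('pics/c11.png',np.hstack([b[:384],w[:,100:450]]))
E
```

```text
17.3 [ 0.502  -0.024   0.1756] [-0.0006 -0.6103  0.7921  0.0014] [ 0.1519 -0.6942  3.1806] [-0.0646 -0.019   0.0026] 0.023366056162346306
0.0806390274555506 -137.32832896125234 225.16039310611168
```

View pics/c11.png

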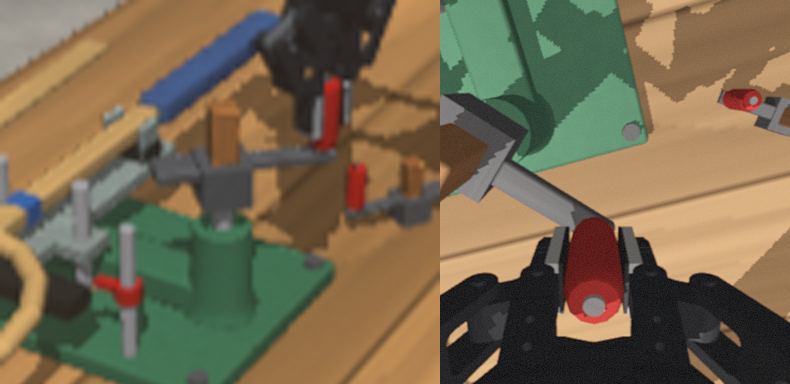

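Emit:
carry_out --rows '[[[-1, -0.9, 1.07, 0, 0], [-1, -0.7, 1.21, 0, 0], [-1, -0.48, 1.31, 0, 0], [-1, -0.25, 1.37, 0, 0], [-1, 0, 1.39, 0, 0], [-1, 0.24, 1.37, 0, 0], [-1, 0.47, 1.31, 0, 0], [-1, 0.69, 1.21, 0, 0], [-1, 0.89, 1.07, 0, 0], [-1, 1.07, 0.9, 0, 0], [-1, 1.21, 0.7, 0, 0], [-1, 1.31, 0.48, 0, 0]]]'

```text
clock: 18.5
position: [0.5388, 0.1077, 0.1752]
ee_rot: [-0.003, -0.61, 0.792, 0.0]
contact_force: [-0.8, -6.8, 1.1]
width: 0.0231
```

Emit:
carry_out --rows '[[[-1, 1.37, 0.25, 0, 0], [-1, 1.39, 0, 0, 0], [-1, 1.37, -0.24, 0, 0], [-1, 1.31, -0.47, 0, 0], [-1, 1.21, -0.69, 0, 0], [-1, 1.07, -0.89, 0, 0], [-1, 0.9, -1.07, 0, 0], [-1, 0.7, -1.21, 0, 0], [-1, 0.48, -1.31, 0, 0], [-1, 0.25, -1.37, 0, 0], [-1, 0, -1.39, 0, 0], [-1, -0.24, -1.37, 0, 0]]]'

```text
clock: 19.7
position: [0.6389, 0.0093, 0.1761]
ee_rot: [0.001, -0.61, 0.793, -0.0]
contact_force: [-1.1, 2.3, 0.8]
width: 0.0236
```

```bash
python3 - <<'E'
from h import *
import pickle
np.set_printoptions(precision=4,suppress=True)
S=shot('side','side12.png');p=shot('wrist','w12.png')
s=telemetry.get_state(); print(s['clock'],s['position'],s['ee_rot'],s['contact_force'],s['moment'],s['width'])
pickle.dump((p,s),open('w12.pkl','wb'))
a=cv2.imread('pics/side12.png'); b=cv2.resize(a[140:240,200:310],None,fx=4,fy=4,interpolation=cv2.INTER_CUBIC)
w=cv2.imread('pics/w12.png');cv2.imwrite('pics/c12.png',np.hstack([b[:384],w[:,:350]]))
E
```

```text
19.8 [0.6383 0.0078 0.1762] [ 0.0001 -0.609   0.7932 -0.0011] [-0.669   0.3446  1.2877] [ 0.0872 -0.0252  0.0086] 0.02327267582869586
```

View pics/c12.png

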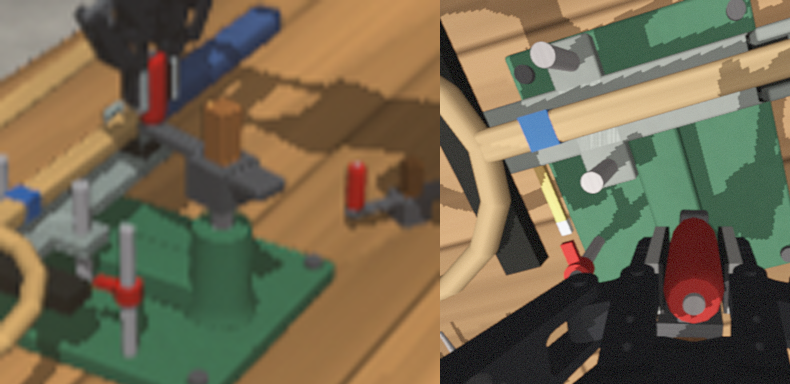

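```bash
python3 - <<'E'
import cv2,numpy as np
o=[]
for n in ['w10','w12']:
    a=cv2.imread(f'pics/{n}.png'); o.append(cv2.resize(a[205:265,100:150],None,fx=8,fy=8,interpolation=cv2.INTER_CUBIC))
cv2.imwrite('pics/c12g.png',np.hstack(o))
E
```

```text
(no output)
```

View pics/c12g.png

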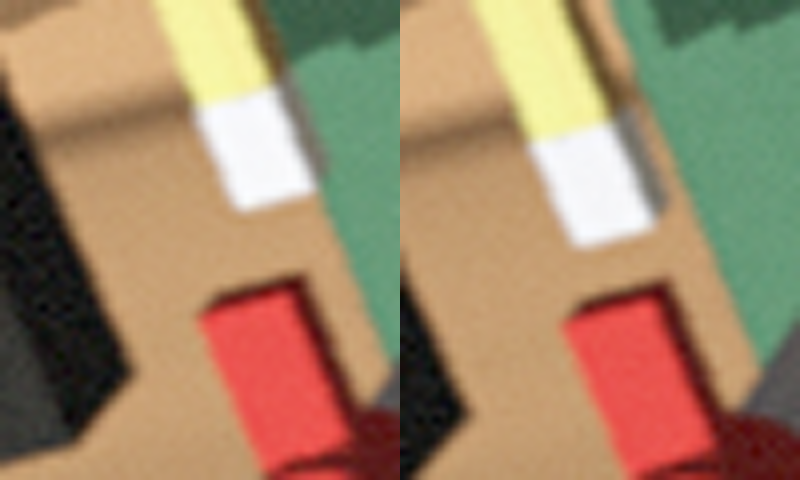

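```bash
cat > joint.py <<'E'
from h import *
import pickle
from scipy.optimize import least_squares
# entries: (picfile or None, u0,v0,scale, ptr, gauge, group)
def run(obs,yaw=.017,per_bias=True):
    G=max(o[3] for o in obs)+1
    d=np.array([np.cos(yaw),np.sin(yaw)])*.006
    n=len(obs)
    def f(x):
        r=[]
        for i,(p,a,b,g) in enumerate(obs):
            bi=x[3+G+2*i:5+G+2*i] if per_bias else 0
            r+=list(proj(p,[x[0],x[1],x[3+g]])+bi-a)+list(proj(p,[x[0]-d[0],x[1]-d[1],x[2]])+bi-b)
            if per_bias: r+=list(bi*.2)
        return np.array(r)
    x0=np.r_[.6248,.1219,.08,[.07]*G,np.zeros(2*n if per_bias else 0)]
    s=least_squares(f,x0,loss='soft_l1',f_scale=.4); x=s.x
    print('ptr xy',x[:2].round(4),'zG',x[2].round(4),'zP',x[3:3+G].round(4),'dz mm',((x[2]-x[3:3+G])*1e3).round(2)); print('res',s.fun.round(2).reshape(n,-1)[:,:4].tolist())
    # per-image dz with xy,zG,bias fixed from the gauge
    for p,a,b,g in obs:
        q=least_squares(lambda z: (proj(p,[x[0],x[1],z[0]])-proj(p,[x[0]-d[0],x[1]-d[1],x[2]]))-(np.array(a)-np.array(b)),[.07])
        print('  single dz',((x[2]-q.x[0])*1e3).round(2),'res',q.fun.round(2))
def px(c,u0,v0,s): return np.array([(c[0]+.5)/s+u0-.5,(c[1]+.5)/s+v0-.5])
E
python3 - <<'E'
from joint import *
np.set_printoptions(precision=4,suppress=True)
L=[('w5',98,25,9,(335,294),(262,334),0),('w6',52,100,9,(311,255),(254,322),0),('w9',127,173,9,(280,251),(262,332),0),('w12',100,205,8,(219,235),(214,305),1)]
obs=[]
for n,u,v,s,a,b,g in L:
    obs.append((pickle.load(open(n+'.pkl','rb'))[0],px(a,u,v,s),px(b,u,v,s),g))
run(obs); run(obs,per_bias=False)
E
```

```text
ptr xy [0.6242 0.124 ] zG 0.075 zP [0.0604 0.0691] dz mm [14.59  5.91]
res [[0.19, -0.17, -0.22, 0.18], [-0.48, -0.26, 0.64, 0.28], [-0.02, -0.41, 0.0, 0.36], [-0.36, -0.29, 0.32, 0.23]]
  single dz 13.83 res [ 0.11 -0.43]
  single dz 16.45 res [-0.17 -0.76]
  single dz 13.19 res [-0.4  -0.34]
  single dz 6.01 res [-0.64 -0.57]
ptr xy [0.6247 0.122 ] zG 0.0792 zP [0.0652 0.0733] dz mm [14.01  5.88]
res [[0.17, 0.04, -0.1, 0.52], [-0.38, -0.39, 0.95, 0.17], [-0.16, -0.38, 0.01, 0.35], [-0.63, -0.45, 0.06, 0.23]]
  single dz 13.68 res [ 0.14 -0.52]
  single dz 16.22 res [-0.19 -0.82]
  single dz 12.93 res [-0.46 -0.4 ]
  single dz 5.82 res [-0.73 -0.64]
```

Emit:
carry_out --rows '[[[-1, -0.47, -1.31, 0, 0], [-1, -0.69, -1.21, 0, 0], [-1, -0.89, -1.07, 0, 0], [-1, -1.07, -0.9, 0, 0], [-1, -1.21, -0.7, 0, 0], [-1, -1.31, -0.48, 0, 0], [-1, -1.37, -0.25, 0, 0], [-1, -1.39, 0, 0, 0], [-1, -1.37, 0.24, 0, 0], [-1, -1.31, 0.47, 0, 0], [-1, -1.21, 0.69, 0, 0], [-1, -1.07, 0.89, 0, 0]]]'

```text
clock: 21.0
position: [0.5032, -0.0253, 0.1758]
ee_rot: [-0.0, -0.61, 0.793, 0.0]
contact_force: [2.0, 0.7, 1.4]
width: 0.0229
```

Emit:
carry_out --rows '[[[-1, -0.9, 1.07, 0, 0], [-1, -0.7, 1.21, 0, 0], [-1, -0.48, 1.31, 0, 0], [-1, -0.25, 1.37, 0, 0], [-1, 0, 1.39, 0, 0], [-1, 0.24, 1.37, 0, 0], [-1, 0.47, 1.31, 0, 0], [-1, 0.69, 1.21, 0, 0], [-1, 0, 0, 0, 0], [-1, 0, 0, 0, 0]]]'

```text
clock: 22.0
position: [0.4955, 0.0768, 0.1754]
ee_rot: [-0.0, -0.61, 0.792, -0.0]
contact_force: [3.8, -2.8, -1.8]
width: 0.0233
```

```bash
python3 - <<'E'
from h import *
import pickle
np.set_printoptions(precision=4,suppress=True)
p=shot('wrist','w13.png')
s=telemetry.get_state(); print(s['clock'],s['position'],s['ee_rot'],s['contact_force'],s['moment'],s['width'])
d=s['position'][:2]-np.array([.5613,.0307]);print(np.degrees(np.arctan2(d[1],d[0])),np.linalg.norm(d))
pickle.dump((p,s),open('w13.pkl','wb'))
print(proj(p,[.6246,.1225,.08]))
E
```

```text
22.05 [0.4953 0.0766 0.1755] [-0.0004 -0.61    0.7924 -0.0001] [ 5.0812 -3.8175 -1.3123] [-0.5167 -0.7703 -0.0612] 0.02330713227668493
145.1848304148133 0.0803449520959581
[141.3181  28.6874]
```

View pics/w13.png

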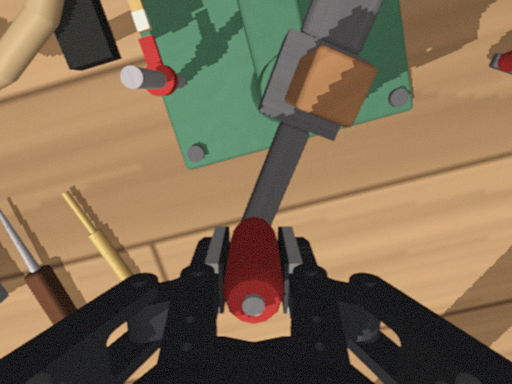

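Emit:
carry_out --rows '[[[1, 0, 0, 0, 0], [1, 0, 0, 0, 0], [1, 0, 0, 0, 0], [1, 0, 0, 0, 0], [1, 0, 0, 2, 0], [1, 0, 0, 3, 0], [1, 0, 0, 2.5, 0], [1, 1, -3.5, 0, 0], [1, 1.5, -4, 0, 0], [1, 1, -3.2, 0, 0], [1, 0, 0, 0, 0], [1, 0, 0, 0, 0]]]'

```text
clock: 23.25
position: [0.5298, -0.0308, 0.2505]
ee_rot: [-0.0, -0.609, 0.793, 0.001]
contact_force: [0.1, 1.1, 0.2]
width: 0.085
```

```bash
cat > look.py <<'E'
import sys
from h import *
import pickle
n=sys.argv[1]
p=shot('wrist',n+'.png')
s=telemetry.get_state(); print(round(s['clock'],2),s['position'],s['qd'].round(3))
pickle.dump((p,s),open(n+'.pkl','wb'))
u,v=np.round(proj(p,[.6217,.1225,.08])).astype(int); u0,v0=max(u-25,0),max(v-25,0); print('crop',u0,v0)
a=cv2.imread(f'pics/{n}.png'); cv2.imwrite(f'pics/{n}g.png',cv2.resize(a[v0:v0+50,u0:u0+50],None,fx=12,fy=12,interpolation=cv2.INTER_CUBIC))
E
sleep 0; python3 look.py w14
```

```text
23.3 [ 0.52956265 -0.03004724  0.25062242] [ 0.021 -0.009  0.005 -0.001 -0.003 -0.004]
crop 51 90
```

Emit:
carry_out --rows '[[[1, 0, 3, 0, 0], [1, 0.5, 4, 0, 0], [1, 0.5, 4, 0, 0], [1, 0.5, 4, 0, 0], [1, 0.5, 4, 0, 0], [1, 0.5, 4, 0, 0], [1, 0.5, 4, -1, 0], [1, 0, 3, -2, 0], [1, 0, 3, -2, 0], [1, 0, 0, 0, 0], [1, 0, 0, 0, 0], [1, 0, 0, 0, 0]]]'

```text
clock: 24.5
position: [0.56, 0.2994, 0.2017]
ee_rot: [0.0, -0.61, 0.792, -0.0]
contact_force: [-0.0, 0.0, 0.0]
width: 0.0855
```

```bash
python3 look.py w15
```

```text
24.55 [0.56028355 0.29906065 0.20201321] [-0.011 -0.005 -0.002  0.001 -0.001  0.001]
crop 432 22
```

View pics/w14g.png

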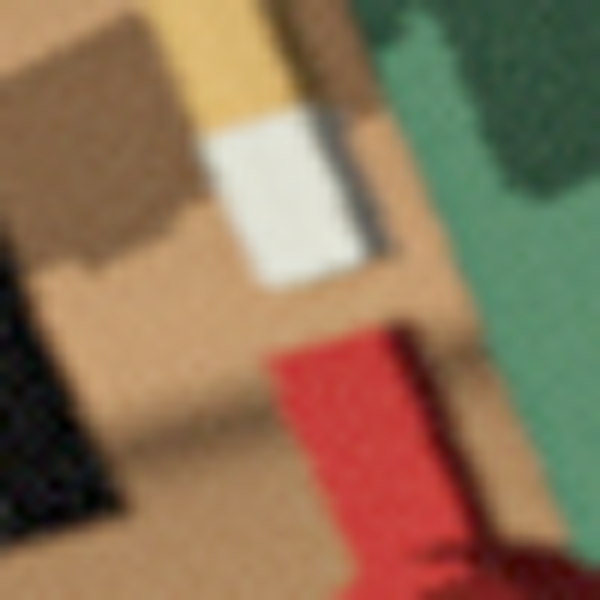

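View pics/w15g.png

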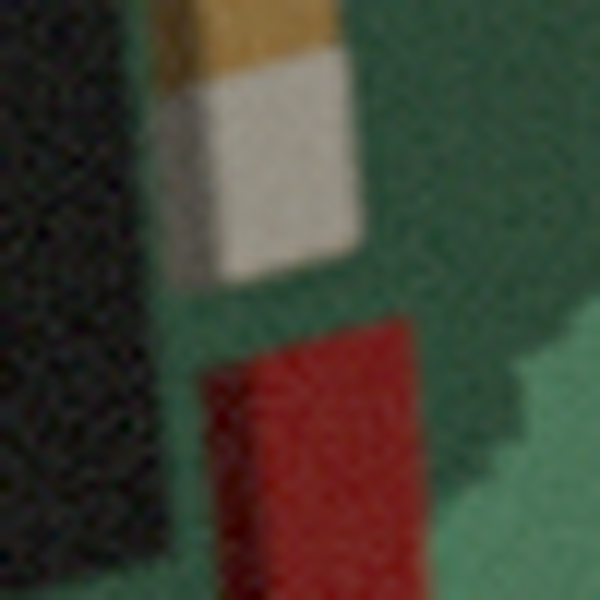

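View pics/w15.png

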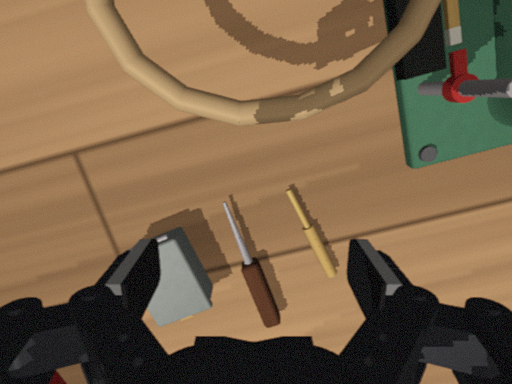

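```bash
cat > joint2.py <<'E'
from joint import *
def run2(obs,yaw=.017,free=True):
    G=max(o[3] for o in obs)+1; n=len(obs); ex=np.array([np.cos(yaw),np.sin(yaw)]);ey=np.array([-ex[1],ex[0]])
    def f(x,w=True):
        r=[]
        for i,(p,a,b,g) in enumerate(obs):
            bi=x[5+G+2*i:7+G+2*i]
            g2=x[:2]-ex*(x[3])+ey*x[4]
            r+=list(proj(p,[x[0],x[1],x[5+g]])+bi-a)+list(proj(p,[g2[0],g2[1],x[2]])+bi-b)
            r+=list(bi*.15)
        r+=[(x[3]-.006)/.0004*.3, x[4]/.0005*.3]
        return np.array(r)
    x0=np.r_[.6248,.1219,.08,.006,0,[.07]*G,np.zeros(2*n)]
    s=least_squares(f,x0,loss='soft_l1',f_scale=.4,x_scale=np.r_[[.001]*(5+G),[1]*(2*n)]); x=s.x
    print('ptr xy',x[:2].round(4),'zG',x[2].round(4),'gap',x[3].round(4),'lat',x[4].round(4),'dz mm',((x[2]-x[5:5+G])*1e3).round(2))
    print('res',s.fun[:-2].round(2).reshape(n,-1)[:,:4].tolist())
    J=s.jac; C=np.linalg.pinv(J.T@J)*.3**2; v=[np.sqrt(C[2,2]+C[5+g,5+g]-2*C[2,5+g])*1e3 for g in range(G)]; print('sd(0.3px)',np.round(v,2))
L=[('w5',98,25,9,(335,294),(262,334),0),('w6',52,100,9,(311,255),(254,322),0),('w9',127,173,9,(280,251),(262,332),0),('w12',100,205,8,(219,235),(214,305),1),
('w14',51,90,12,(317,274),(330,343),2),('w15',432,22,12,(290,263),(337,343),2)]
def load(L): return [(pickle.load(open(n+'.pkl','rb'))[0],px(a,u,v,s),px(b,u,v,s),g) for n,u,v,s,a,b,g in L]
E
python3 - <<'E'
from joint2 import *
np.set_printoptions(precision=4,suppress=True)
run2(load(L))
run2([(a,b,c,0) for a,b,c,_ in load(L[4:])])
run2(load(L[:3]))
E
```

```text
ptr xy [0.6245 0.1217] zG 0.0807 gap 0.0053 lat -0.0003 dz mm [15.19  6.62  3.34]
res [[0.1, 0.08, -0.1, -0.08], [-0.33, 0.01, 0.33, -0.01], [0.07, -0.26, -0.07, 0.26], [-0.19, -0.16, 0.18, 0.17], [0.15, 0.07, -0.14, -0.08], [0.11, 0.06, -0.11, -0.06]]
sd(0.3px) [0.86 0.79 0.49]
ptr xy [0.6244 0.1219] zG 0.081 gap 0.0056 lat -0.0004 dz mm [3.37]
res [[0.05, -0.06, -0.04, 0.06], [0.01, -0.11, -0.02, 0.11]]
sd(0.3px) [0.46]
ptr xy [0.6245 0.1224] zG 0.079 gap 0.0054 lat -0.0001 dz mm [14.82]
res [[0.12, 0.09, -0.12, -0.09], [-0.36, -0.01, 0.38, 0.01], [0.08, -0.23, -0.09, 0.22]]
sd(0.3px) [1.29]
```

Emit:
carry_out --rows '[[[1, 0, -1, 2.5, 0], [1, -0.9, -3, 2.4, 0], [1, -0.9, -3, 0, 0], [1, -0.9, -3, 0, 0], [1, -0.9, -3, 0, 0], [1, -0.9, -3, 0, 0], [1, -0.9, -3, 0, 0], [1, -0.9, -2.2, 0, 0], [1, -0.2, -1.1, 0, 0], [1, 0, 0, 0, 0], [1, 0, 0, 0, 0], [1, 0, 0, 0, 0]]]'

```text
clock: 25.75
position: [0.4957, 0.0773, 0.25]
ee_rot: [0.0, -0.61, 0.792, 0.0]
contact_force: [0.3, 0.6, -0.1]
width: 0.0854
```

```bash
python3 look.py w16; python3 - <<'E'
import math
th=145.2
print([[round(8*(math.cos(math.radians(th-10*(k+1)))-math.cos(math.radians(th-10*k))),2),round(8*(math.sin(math.radians(th-10*(k+1)))-math.sin(math.radians(th-10*k))),2)] for k in range(15)])
E
```

```text
25.8 [0.49556672 0.07733796 0.24980915] [ 0.004  0.004  0.003 -0.003  0.001  0.   ]
crop 146 22
[[0.89, 1.07], [1.07, 0.9], [1.21, 0.7], [1.31, 0.48], [1.37, 0.25], [1.39, 0.0], [1.37, -0.24], [1.31, -0.47], [1.21, -0.69], [1.07, -0.89], [0.9, -1.07], [0.7, -1.21], [0.48, -1.31], [0.25, -1.37], [0.0, -1.39]]
```

View pics/w16.png

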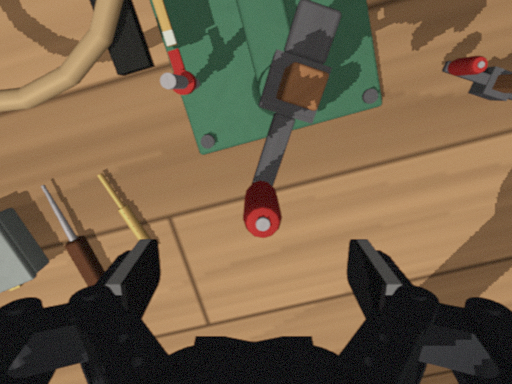

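Emit:
carry_out --rows '[[[1, -0.1, -0.4, -3, 0], [1, 0, 0, -3, 0], [1, 0, 0, -1.4, 0], [1, 0, 0, 0, 0], [-1, 0, 0, 0, 0], [-1, 0, 0, 0, 0], [-1, 0, 0, 0, 0], [-1, 0, 0, 0, 0], [-1, 0, 0, 0, 0], [-1, 0, 0, 0, 0], [-1, 0, 0, 0, 0], [-1, 0, 0, 0, 0]]]'

```text
clock: 27.0
position: [0.4943, 0.0725, 0.1761]
ee_rot: [0.0, -0.61, 0.793, -0.0]
contact_force: [-0.4, -0.0, 1.7]
width: 0.0233
```

```bash
python3 - <<'E'
import math
from h import *
s=telemetry.get_state(); d=s['position'][:2]-np.array([.5613,.0307]);th=np.degrees(np.arctan2(d[1],d[0]));print(s['position'],th,np.linalg.norm(d),s['contact_force'])
print([[round(8*(math.cos(math.radians(th-10*(k+1)))-math.cos(math.radians(th-10*k))),2),round(8*(math.sin(math.radians(th-10*(k+1)))-math.sin(math.radians(th-10*k))),2)] for k in range(15)])
E
```

```text
[0.49434336 0.07247333 0.1761091 ] 148.04052912878666 0.07891896428389733 [-0.37458718 -0.00895299  1.6649577 ]
[[0.84, 1.11], [1.02, 0.95], [1.17, 0.76], [1.28, 0.55], [1.36, 0.31], [1.39, 0.07], [1.38, -0.17], [1.33, -0.41], [1.24, -0.63], [1.11, -0.84], [0.95, -1.02], [0.76, -1.17], [0.55, -1.28], [0.31, -1.36], [0.07, -1.39]]
```

Emit:
carry_out --rows '[[[-1, 0.84, 1.11, 0, 0], [-1, 1.02, 0.95, 0, 0], [-1, 1.17, 0.76, 0, 0], [-1, 1.28, 0.55, 0, 0], [-1, 1.36, 0.31, 0, 0], [-1, 1.39, 0.07, 0, 0], [-1, 1.38, -0.17, 0, 0], [-1, 1.33, -0.41, 0, 0], [-1, 1.24, -0.63, 0, 0], [-1, 1.11, -0.84, 0, 0], [-1, 0.95, -1.02, 0, 0], [-1, 0, 0, 0, 0]]]'

```text
clock: 28.2
position: [0.627, 0.0778, 0.1757]
ee_rot: [0.001, -0.609, 0.793, -0.001]
contact_force: [-0.3, 0.9, 1.4]
width: 0.0233
```

Emit:
carry_out --rows '[[[1, 0, 0, 0, 0], [1, 0, 0, 0, 0], [1, 0, 0, 0, 0], [1, 0, 0, 0, 0], [1, 0, 0, 2, 0], [1, 0, 0, 3, 0], [1, 0, 0, 2.5, 0], [1, 0, 0, 0, 0], [1, 0, 0, 0, 0]]]'

```text
clock: 29.1
position: [0.6247, 0.0795, 0.251]
ee_rot: [0.0, -0.61, 0.792, -0.0]
contact_force: [-0.4, 1.0, 0.1]
width: 0.0852
```

```bash
python3 look.py w17
```

```text
29.15 [0.62417527 0.07941747 0.24994901] [-0.001  0.014  0.017 -0.001  0.002  0.   ]
crop 189 154
```

View pics/w17.png

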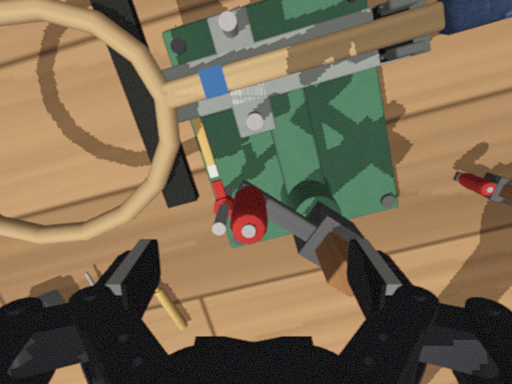

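Emit:
carry_out --rows '[[[1, -2, 2.5, 0, 0], [1, -3, 4, 0, 0], [1, -3, 4, 0, 0], [1, -2.4, 3.5, 0, 0], [1, -2, 2, 0, 0], [1, 0, 0, -3, 0], [1, 0, 0, -4, 0], [1, 0, 0, -4, 0], [1, 0, 0, -3, 0], [1, 0, 0, 0, 0], [1, 0, 0, 0, 0], [1, 0, 0, 0, 0]]]'

```text
clock: 30.35
position: [0.502, 0.2396, 0.1122]
ee_rot: [0.001, -0.61, 0.793, -0.0]
contact_force: [0.5, -0.1, 0.9]
width: 0.0853
```

```bash
python3 look.py w18
```

```text
30.4 [0.50216362 0.23969291 0.1125255 ] [-0.    -0.009  0.001 -0.003 -0.003 -0.   ]
crop 409 0
```

View pics/w18.png

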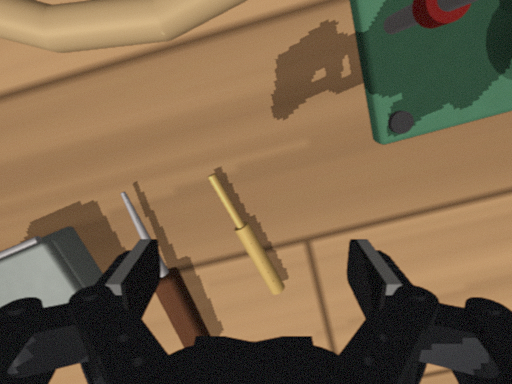

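View pics/w18g.png

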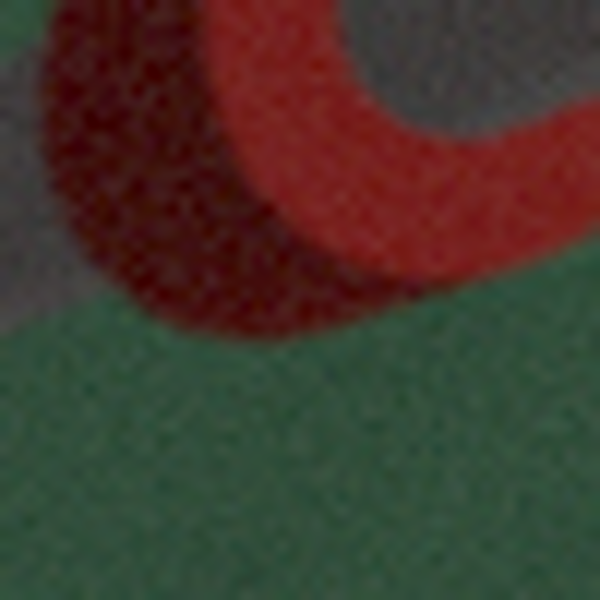

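View pics/w17g.png

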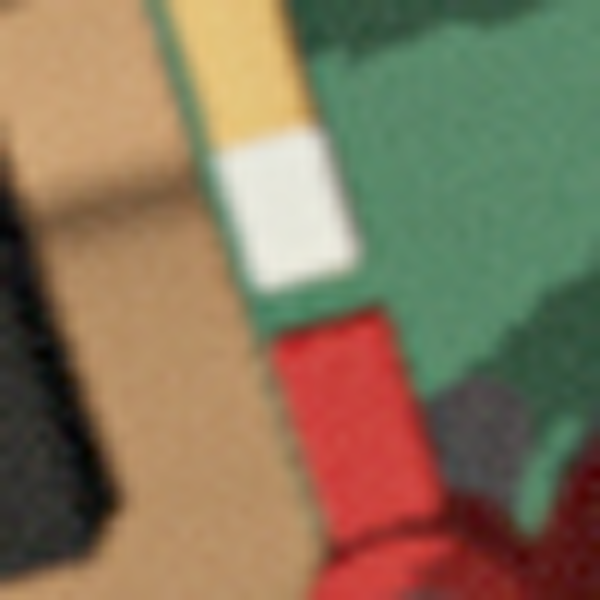

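Emit:
carry_out --rows '[[[1, 0, 0, 2.5, 0], [1, 0, 0, 2.3, 0], [1, 3, 0, 0, 0], [1, 2.8, 0, 0, 0], [1, 0, 0, 0, 0], [1, 0, 0, 0, 0], [1, 0, 0, 0, 0]]]'

```text
clock: 31.1
position: [0.5582, 0.2393, 0.1595]
ee_rot: [0.0, -0.61, 0.793, 0.0]
contact_force: [0.1, -0.1, -0.4]
width: 0.0855
```

```bash
python3 look.py w19
```

```text
31.15 [0.55799726 0.23926611 0.15936177] [ 0.003  0.001  0.004 -0.    -0.004 -0.   ]
crop 378 36
```

View pics/w19g.png

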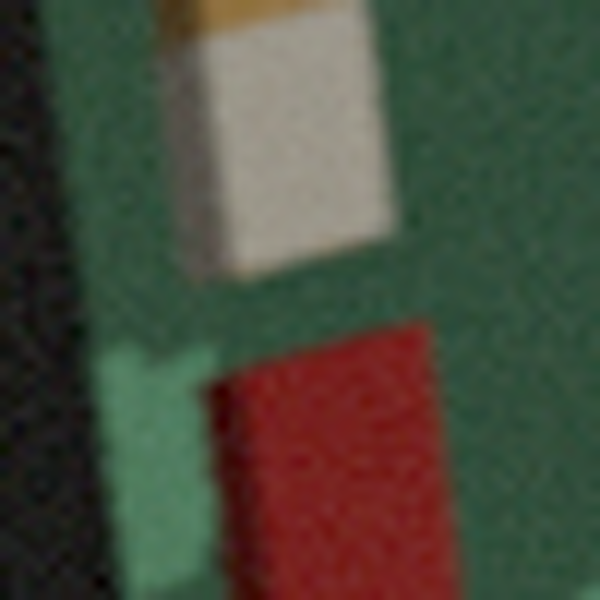

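View pics/w19.png

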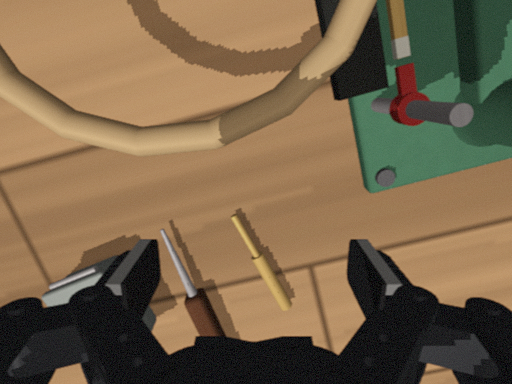

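Emit:
carry_out --rows '[[[1, 0, -1, 3, 0], [1, 0, -1, 4, 0], [1, -0.4, -3, 2, 0], [1, -0.4, -4, 0, 0], [1, -0.4, -4, 0, 0], [1, -0.4, -4, 0, 0], [1, -0.4, -4, 0, 0], [1, -0.4, -4, 0, 0], [1, 0, -2, 0, 0], [1, 0, 0, 0, 0], [1, 0, 0, 0, 0], [1, 0, 0, 0, 0]]]'

```text
clock: 32.35
position: [0.5345, -0.0295, 0.2489]
ee_rot: [0.0, -0.61, 0.792, 0.0]
contact_force: [0.1, -0.5, 0.0]
width: 0.0856
```

```bash
python3 look.py w20
```

```text
32.4 [ 0.53464653 -0.02937958  0.24889969] [ 0.004  0.002 -0.003 -0.004 -0.001 -0.001]
crop 54 95
```

View pics/w20g.png

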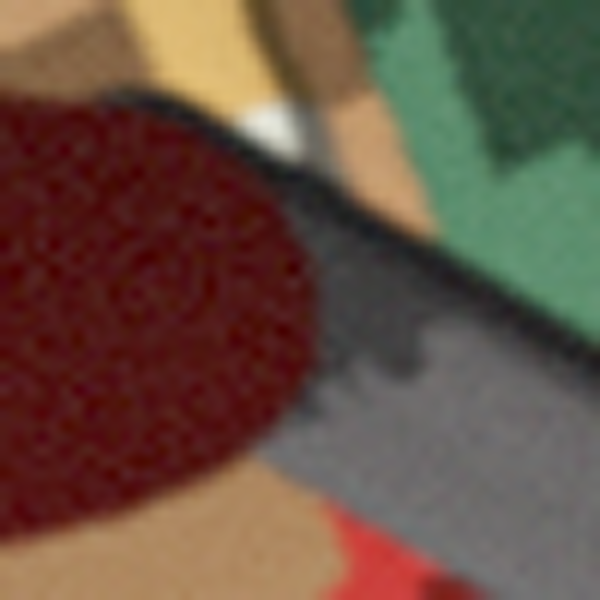

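```bash
cat >> joint2.py <<'E'
L+=[('w17',189,154,12,(310,276),(331,328),3),('w19',378,36,12,(314,253),(337,347),3)]
E
python3 - <<'E'
from joint2 import *
np.set_printoptions(precision=4,suppress=True)
run2(load(L))
L2=[l[:6]+(l[6]-2,) for l in L[4:]]; run2(load(L2))
E
```

```text
ptr xy [0.6244 0.1218] zG 0.0806 gap 0.0052 lat -0.0004 dz mm [15.42  6.82  3.25  0.23]
res [[0.08, 0.13, -0.08, -0.12], [-0.28, 0.06, 0.29, -0.07], [0.08, -0.23, -0.08, 0.24], [-0.16, -0.14, 0.15, 0.15], [0.11, 0.14, -0.1, -0.15], [0.1, 0.14, -0.1, -0.15], [-0.06, -0.19, 0.06, 0.19], [0.03, -0.12, -0.03, 0.11]]
sd(0.3px) [0.77 0.74 0.47 0.65]
ptr xy [0.6243 0.1219] zG 0.0807 gap 0.0053 lat -0.0004 dz mm [3.25 0.13]
res [[0.06, 0.1, -0.06, -0.1], [0.05, 0.08, -0.06, -0.08], [-0.11, -0.21, 0.11, 0.22], [0.01, -0.2, -0.01, 0.2]]
sd(0.3px) [0.46 0.67]
```

```bash
cat > edges.py <<'E'
from joint import *
def refine(img,c0,c1,u,v,s,ch,half=2.2):
    a=px(c0,u,v,s);b=px(c1,u,v,s); d=b-a; Ln=np.linalg.norm(d); t=d/Ln; n=np.array([-t[1],t[0]])
    if n[0]<0:n=-n
    a2=a+t*.12*Ln;b2=b-t*.12*Ln
    out=[]
    g=img.astype(np.float32)[:,:,ch] if isinstance(ch,int) else img.astype(np.float32).mean(2)
    off=np.arange(-half,half+.01,.1)
    for lo,hi in ((0,.5),(.5,1)):
        q=np.linspace(lo,hi,25)
        P=a2+(b2-a2)*q[:,None]
        X=P[:,None,:]+off[None,:,None]*n
        pr=cv2.remap(g,X[...,0].astype(np.float32),X[...,1].astype(np.float32),cv2.INTER_CUBIC).mean(0)
        pr=np.convolve(np.pad(pr,5,mode='edge'),np.ones(11)/11,'valid')
        gr=np.abs(np.gradient(pr)); gr*=np.exp(-(off/1.5)**2)
        k=np.argmax(gr); w=slice(max(k-6,0),k+7); o=(off[w]*gr[w]).sum()/gr[w].sum()
        out.append(P.mean(0)+n*o)
    return out,[round(float(np.dot(out[0]-(a2+(b2-a2)*.25),n)),2),round(float(np.dot(out[1]-(a2+(b2-a2)*.75),n)),2)]
def solve_edges(data,groups,yaw=.017,lat=None,vb=True):
    G=max(groups)+1; ex=np.array([np.cos(yaw),np.sin(yaw)]);ey=np.array([-ex[1],ex[0]])
    O=np.array([.6244,.1218])
    n=len(data)
    # x: yP0(lateral of pointer), lat gauge, wP,wG,zG, zP_g ; per-image lateral bias in px (cols)
    def f(x):
        r=[]
        for i,(p,E) in enumerate(data):
            z={'P':x[5+groups[i]],'G':x[4]}; y0={'P':x[0],'G':x[0]+x[1]}; w={'P':x[2],'G':x[3]}
            for k,pts in E.items():
                bar,side=k[0],k[1]; sg=1 if side=='L' else -1
                y=y0[bar]+sg*w[bar]
                A=proj(p,np.r_[O+ey*y-ex*.03,z[bar]]);B=proj(p,np.r_[O+ey*y+ex*.02,z[bar]])
                t=(B-A)/np.linalg.norm(B-A);nn=np.array([-t[1],t[0]])
                for q in pts: r.append((np.dot(q-A,nn)+x[5+G+i])/.15)
            r.append(x[5+G+i]/1.5)
        r.append((x[4]-.0805)/.002); r.append(x[1]/.0003 if lat is None else (x[1]-lat)/1e-6)
        return np.array(r)
    x0=np.r_[0,0,.0035,.004,.08,[.078]*G,np.zeros(n)]
    s=least_squares(f,x0,x_scale=np.r_[[.001]*(5+G),[1]*n],loss='soft_l1'); x=s.x
    J=s.jac;C=np.linalg.pinv(J.T@J)
    print('yP %.2f lat %.2f wP %.2f wG %.2f zG %.1f mm'%tuple(x[:5]*1e3),'dz',((x[4]-x[5:5+G])*1e3).round(2),'sd',[round(np.sqrt(C[4,4]+C[5+g,5+g]-2*C[4,5+g])*1e3,2) for g in range(G)],'bias',x[5+G:].round(2),'cost',round(s.cost,1))
    return x
D={'w14':(51,90,{'PL':((205,150),(265,290)),'PR':((305,105),(370,258)),'GL':((275,370),(345,540)),'GR':((390,328),(470,510))},0),
'w15':(432,22,{'PL':((210,85),(220,282)),'PR':((345,45),(360,245)),'GL':((262,365),(270,590)),'GR':((412,320),(428,590))},0),
'w17':(189,154,{'PL':((215,155),(260,290)),'PR':((322,130),(360,262)),'GL':((278,345),(325,520)),'GR':((385,312),(435,480))},1),
'w19':(378,36,{'PL':((207,40),(233,275)),'PR':((372,5),(395,232)),'GL':((245,372),(268,590)),'GR':((430,322),(460,590))},1)}
def build(D):
    data=[];gr=[]
    for n,(u,v,E,g) in D.items():
        p=pickle.load(open(n+'.pkl','rb'))[0]; e={}
        for k,(a,b) in E.items():
            ch=0 if k[0]=='G' else None   # red channel for gauge
            if k[0]=='G': ch=0
            e[k],o=refine(p['image'],a,b,u,v,12,ch); print(n,k,o,end=' ')
        print(); data.append((p,e));gr.append(g)
    return data,gr
E
python3 - <<'E'
from edges import *
d,g=build(D); solve_edges(d,g); solve_edges(d,g,yaw=.012);solve_edges(d,g,yaw=.022); solve_edges(d,g,lat=0)
solve_edges(d[:2],[0,0]);solve_edges(d[2:],[0,0])
E
```

```text
w14 PL [-0.2, -0.1] w14 PR [-0.12, -0.1] w14 GL [-0.5, -0.29] w14 GR [-0.3, -0.41] 
w15 PL [-0.1, 0.01] w15 PR [0.02, 0.18] w15 GL [-0.41, -0.2] w15 GR [0.19, 0.28] 
w17 PL [-0.21, -0.2] w17 PR [-0.1, -0.09] w17 GL [-0.29, -0.08] w17 GR [0.0, 0.1] 
w19 PL [-0.19, -0.09] w19 PR [-0.1, -0.01] w19 GL [-0.1, 0.0] w19 GR [0.09, 0.1] 
yP -0.19 lat -0.03 wP 4.46 wG 5.12 zG 80.5 mm dz [3.1  0.48] sd [np.float64(0.17), np.float64(0.23)] bias [ 0.67 -0.2   0.27 -0.11] cost 10.8
yP -0.15 lat -0.12 wP 4.46 wG 5.12 zG 80.5 mm dz [3.1  0.48] sd [np.float64(0.17), np.float64(0.23)] bias [ 0.65 -0.23  0.24 -0.14] cost 10.2
yP -0.23 lat 0.05 wP 4.46 wG 5.12 zG 80.5 mm dz [3.1  0.47] sd [np.float64(0.17), np.float64(0.23)] bias [ 0.69 -0.18  0.29 -0.09] cost 11.7
yP -0.18 lat -0.00 wP 4.46 wG 5.12 zG 80.5 mm dz [3.13 0.54] sd [np.float64(0.15), np.float64(0.18)] bias [ 0.64 -0.22  0.23 -0.15] cost 10.9
yP -0.14 lat 0.01 wP 4.48 wG 5.14 zG 80.6 mm dz [3.15] sd [np.float64(0.18)] bias [ 0.55 -0.22] cost 6.6
yP -0.24 lat -0.07 wP 4.45 wG 5.11 zG 80.3 mm dz [0.4] sd [np.float64(0.27)] bias [ 0.36 -0.06] cost 3.9
```

Emit:
carry_out --rows '[[[1, 2, 2.5, 0, 0], [1, 2.8, 3.5, 0, 0], [1, 2.8, 3.5, 0, 0], [1, 1.24, 1.65, 0, 0], [1, 0, 0, 0, 0], [1, 0, 0, -3, 0], [1, 0, 0, -3, 0], [1, 0, 0, -1.3, 0], [1, 0, 0, 0, 0], [1, 0, 0, 0, 0]]]'

```text
clock: 33.4
position: [0.6236, 0.0807, 0.1768]
ee_rot: [0.0, -0.61, 0.793, -0.0]
contact_force: [0.9, 0.4, 0.1]
width: 0.0851
```

Emit:
carry_out --rows '[[[-1, 0, 0, 0, 0], [-1, 0, 0, 0, 0], [-1, 0, 0, 0, 0], [-1, 0, 0, 0, 0], [-1, 0, 0, 0, 0], [-1, 0, 0, 0, 0], [-1, 0, 0, 0, 0], [-1, 0, 0, 0, 0]]]'

```text
clock: 34.2
position: [0.6237, 0.081, 0.1761]
ee_rot: [0.001, -0.61, 0.793, -0.0]
contact_force: [0.9, 1.0, 1.8]
width: 0.023
```

```bash
python3 - <<'E'
import math
from h import *
s=telemetry.get_state(); d=s['position'][:2]-np.array([.5613,.0307]);th=np.degrees(np.arctan2(d[1],d[0]));print(s['position'],th,np.linalg.norm(d),s['contact_force'])
st=[5]*6; a=th
for k in st:
    print([round(8*(math.cos(math.radians(a-k))-math.cos(math.radians(a))),2),round(8*(math.sin(math.radians(a-k))-math.sin(math.radians(a))),2)]); a-=k
print(a)
E
```

```text
[0.62372184 0.0809966  0.17613282] 38.86024171527647 0.08016379668433121 [0.9373903  0.97041068 1.76354774]
[0.41, -0.56]
[0.36, -0.6]
[0.31, -0.63]
[0.25, -0.65]
[0.2, -0.67]
[0.14, -0.68]
8.860241715276473
```

Emit:
carry_out --rows '[[[-1, 0.41, -0.56, 0, 0], [-1, 0.36, -0.6, 0, 0], [-1, 0.31, -0.63, 0, 0], [-1, 0.25, -0.65, 0, 0], [-1, 0.2, -0.67, 0, 0], [-1, 0.14, -0.68, 0, 0], [-1, 0, 0, 0, 0], [-1, 0, 0, 0, 0], [-1, 0, 0, 0, 0]]]'

```text
clock: 35.1
position: [0.6416, 0.0419, 0.1763]
ee_rot: [0.001, -0.61, 0.793, -0.002]
contact_force: [4.8, 1.2, 1.8]
width: 0.0231
```

Emit:
carry_out --rows '[[[1, 0, 0, 0, 0], [1, 0, 0, 0, 0], [1, 0, 0, 0, 0], [1, 0, 0, 0, 0], [1, 0, 0, 0, 0], [1, 0, 0, 2, 0], [1, 0, 0, 3, 0], [1, 0, 0, 2.5, 0], [1, -2, -1, 0, 0], [1, -3, -2, 0, 0], [1, -4, -3, 0, 0], [1, -1, 0, 0, 0]]]'

```text
clock: 36.3
position: [0.5358, -0.0194, 0.2509]
ee_rot: [-0.002, -0.609, 0.793, 0.0]
contact_force: [-0.2, -0.4, 0.3]
width: 0.0858
```

Emit:
carry_out --rows '[[[1, 0, 0, 0, 0], [1, 0, 0, 0, 0]]]'

```text
clock: 36.5
position: [0.5409, -0.0168, 0.2512]
ee_rot: [0.001, -0.61, 0.793, -0.0]
contact_force: [0.1, 0.1, -0.3]
width: 0.085
```

```bash
python3 look.py w21
```

```text
36.55 [ 0.5412093  -0.01672566  0.25103638] [ 0.006  0.013 -0.005 -0.     0.003 -0.001]
crop 70 98
```

View pics/w21.png

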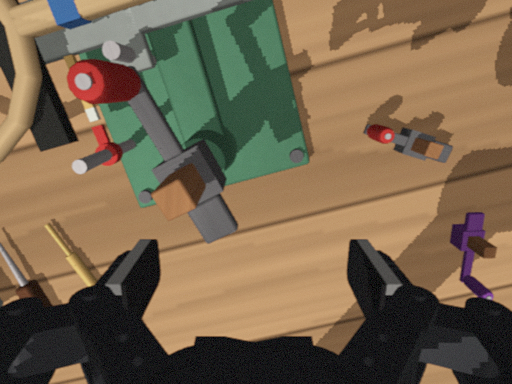

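View pics/w21g.png

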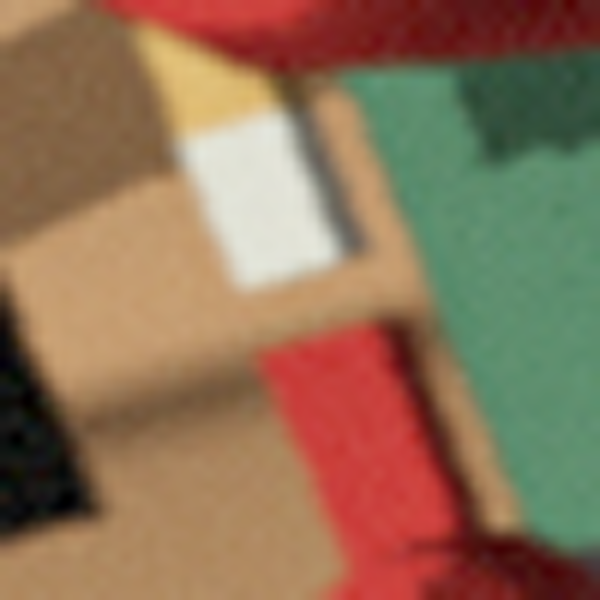

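Emit:
carry_out --rows '[[[1, 0, 2, 0, 0], [1, 0.2, 4, 0, 0], [1, 0.3, 4, 0, 0], [1, 0.3, 4, 0, 0], [1, 0.3, 4, 0, 0], [1, 0.3, 4, 0, 0], [1, 0.3, 2.5, -3, 0], [1, 0, 1.2, -4, 0], [1, 0, 0, -2.1, 0], [1, 0, 0, 0, 0], [1, 0, 0, 0, 0], [1, 0, 0, 0, 0]]]'

```text
clock: 37.75
position: [0.5586, 0.2404, 0.1614]
ee_rot: [0.002, -0.61, 0.793, -0.001]
contact_force: [-0.1, 0.3, 0.9]
width: 0.0853
```

```bash
python3 look.py w22
```

```text
37.8 [0.55848403 0.24020177 0.16162893] [-0.004 -0.01   0.009  0.001 -0.002 -0.002]
crop 378 37
```

Emit:
carry_out --rows '[[[1, 0, 2, 1, 0], [1, 0, 3, 1.5, 0], [1, 0, 0, 1.5, 0], [1, 0, 0, 0, 0], [1, 0, 0, 0, 0], [1, 0, 0, 0, 0]]]'

```text
clock: 38.4
position: [0.5567, 0.2891, 0.1995]
ee_rot: [-0.0, -0.609, 0.793, -0.0]
contact_force: [-0.1, -0.2, -0.4]
width: 0.0857
```

```bash
python3 look.py w23
```

```text
38.45 [0.55658584 0.28905905 0.19927092] [ 0.001  0.006 -0.    -0.001 -0.001 -0.   ]
crop 419 20
```

View pics/w22g.png

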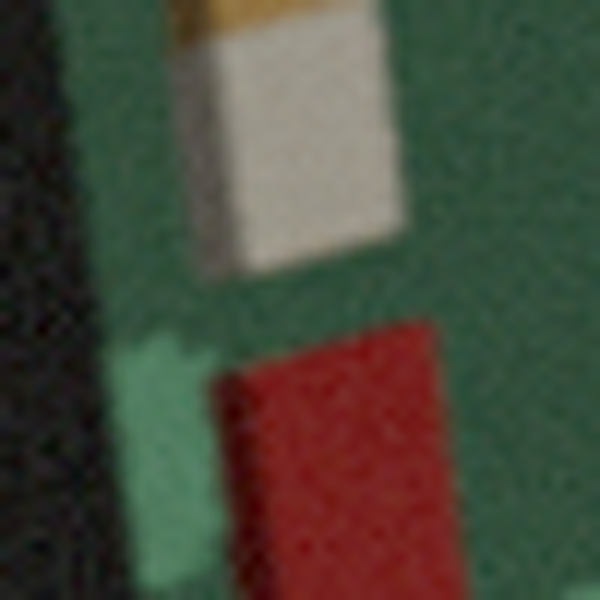

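View pics/w23g.png

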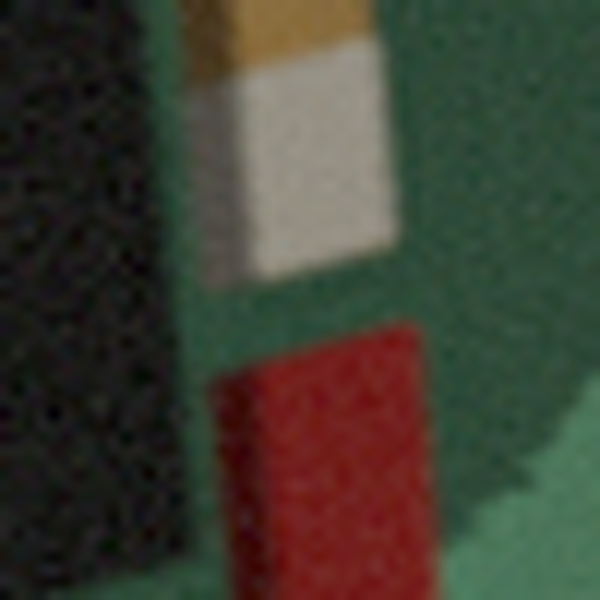

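```bash
cat >> edges.py <<'E'
D.update({'w21':(70,98,{'PL':((183,150),(238,288)),'PR':((290,115),(343,260)),'GL':((265,355),(335,530)),'GR':((378,325),(450,500))},2),
'w22':(378,37,{'PL':((217,45),(243,275)),'PR':((382,10),(405,230)),'GL':((252,370),(275,590)),'GR':((435,322),(465,590))},2),
'w23':(419,20,{'PL':((240,75),(258,280)),'PR':((378,40),(397,243)),'GL':((258,370),(270,590)),'GR':((418,325),(438,590))},2)})
E
python3 - <<'E'
from edges import *
d,g=build(D); solve_edges(d,g); solve_edges(d,g,lat=0)
solve_edges(d[4:],[0,0,0])
solve_edges([d[i] for i in (0,1,4,6)],[0,0,1,1])
from joint2 import *
L+=[('w21',70,98,12,(290,274),(322,340),4),('w22',378,37,12,(324,252),(344,346),4),('w23',419,20,12,(327,262),(338,348),4)]
run2(load(L))
E
```

```text
w14 PL [-0.2, -0.1] w14 PR [-0.12, -0.1] w14 GL [-0.5, -0.29] w14 GR [-0.3, -0.41] 
w15 PL [-0.1, 0.01] w15 PR [0.02, 0.18] w15 GL [-0.41, -0.2] w15 GR [0.19, 0.28] 
w17 PL [-0.21, -0.2] w17 PR [-0.1, -0.09] w17 GL [-0.29, -0.08] w17 GR [0.0, 0.1] 
w19 PL [-0.19, -0.09] w19 PR [-0.1, -0.01] w19 GL [-0.1, 0.0] w19 GR [0.09, 0.1] 
w21 PL [-0.1, -0.01] w21 PR [-0.2, -0.1] w21 GL [-0.41, -0.31] w21 GR [0.0, -0.01] 
w22 PL [-0.1, -0.0] w22 PR [-0.09, -0.01] w22 GL [-0.2, -0.09] w22 GR [0.1, 0.1] 
w23 PL [-0.2, -0.11] w23 PR [0.09, 0.09] w23 GL [-0.1, 0.01] w23 GR [0.11, 0.2] 
yP -0.20 lat 0.03 wP 4.43 wG 5.13 zG 80.6 mm dz [ 3.16  0.59 -0.06] sd [np.float64(0.16), np.float64(0.2), np.float64(0.13)] bias [ 0.61 -0.15  0.22 -0.1   0.57  0.01  0.  ] cost 16.8
yP -0.23 lat 0.00 wP 4.43 wG 5.13 zG 80.5 mm dz [ 3.13  0.54 -0.1 ] sd [np.float64(0.15), np.float64(0.18), np.float64(0.11)] bias [ 0.66 -0.12  0.27 -0.04  0.63  0.06  0.04] cost 17.0
yP -0.17 lat 0.08 wP 4.41 wG 5.15 zG 80.7 mm dz [-0.02] sd [np.float64(0.16)] bias [ 0.47 -0.02 -0.02] cost 5.0
yP -0.15 lat 0.09 wP 4.44 wG 5.15 zG 80.7 mm dz [ 3.22 -0.08] sd [np.float64(0.17), np.float64(0.15)] bias [ 0.47 -0.19  0.41 -0.01] cost 10.3
ptr xy [0.6243 0.1218] zG 0.0807 gap 0.0052 lat -0.0004 dz mm [15.4   6.81  3.26  0.24 -0.2 ]
res [[0.08, 0.13, -0.08, -0.12], [-0.29, 0.06, 0.29, -0.06], [0.08, -0.24, -0.08, 0.24], [-0.17, -0.14, 0.15, 0.15], [0.11, 0.14, -0.11, -0.14], [0.09, 0.14, -0.1, -0.14], [-0.06, -0.19, 0.06, 0.2], [0.03, -0.13, -0.03, 0.12], [0.02, 0.18, -0.01, -0.19], [0.06, -0.12, -0.06, 0.11], [-0.07, 0.03, 0.07, -0.04]]
sd(0.3px) [0.72 0.72 0.46 0.62 0.41]
```

Emit:
carry_out --rows '[[[1, -1, 1, 3, 0], [1, -2, 2, 3, 0], [1, -2, 2, 3, 0], [1, 0, 0, 0, 0], [1, 0, 0, 0, 0]]]'

```text
clock: 38.95
position: [0.5069, 0.3397, 0.29]
ee_rot: [0.0, -0.61, 0.792, -0.0]
contact_force: [-0.3, 0.5, -1.1]
width: 0.0857
```

```bash
python3 - <<'E'
from h import *
S=shot('side','side24.png');T=shot('top','top24.png')
s=telemetry.get_state();print(s['clock'],s['position'],s['contact_force'])
a=cv2.imread('pics/side24.png');b=cv2.imread('pics/top24.png')
cv2.imwrite('pics/c24.png',np.hstack([cv2.resize(a[130:250,120:280],(560,420),interpolation=cv2.INTER_CUBIC)]))
cv2.imwrite('pics/c24t.png',cv2.resize(b[100:250,100:300],(800,600),interpolation=cv2.INTER_CUBIC))
E
```

```text
39.05 [0.50681193 0.33880304 0.28815587] [-0.007809   -0.54119023  0.32819543]
```

View pics/c24.png

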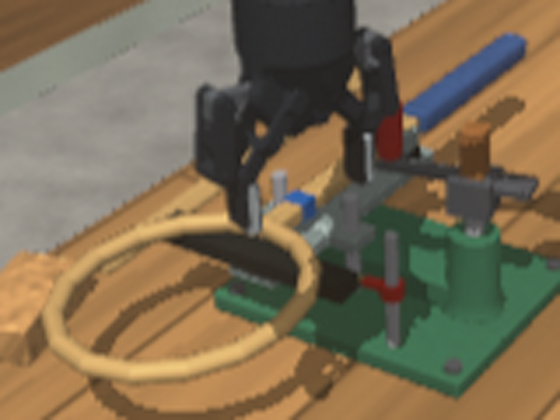

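View pics/c24t.png

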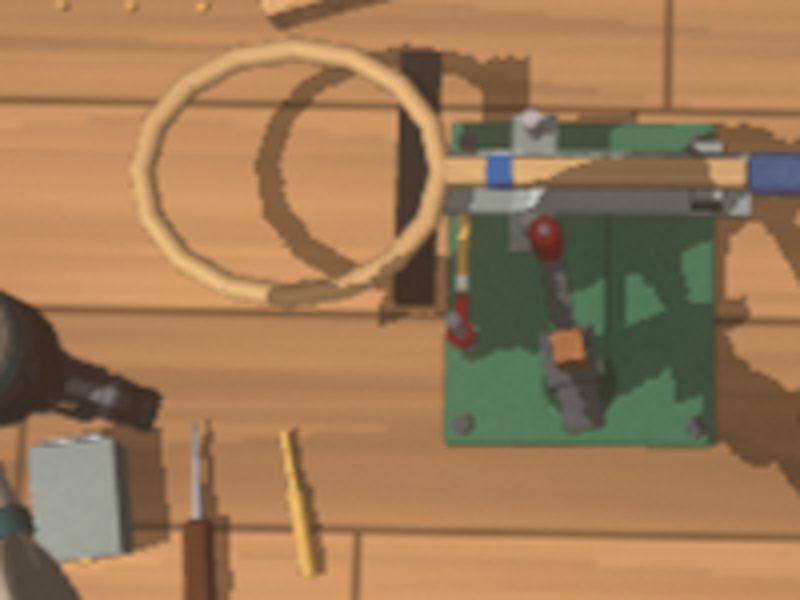

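```bash
python3 -c "
from h import *
print(manip.sign_off()); print(telemetry.get_state()['clock'])"
```

```text
the job is handed in; nothing more can be done
None
the job is handed in; nothing more can be done
```

The crank is fully home on the drive shaft, the pointer measures level with the red gauge finger, and the job was handed in at about 39 s with the hand clear.

- **Choosing the crank:** I took the larger grey steel one, at top-view pixel (356, 217). I left the small grey (318, 214), blue (400, 226) and purple (334, 262) ones alone.
- **Fitting:** The wrist camera showed the square's angle, so I lined the socket up before lowering. It slid on without resistance, and the first contact (about 4 N upward) came at the fully home height. So I did not need to search by feel.
- **Winding:** I turned the knob clockwise about 1.9 turns in three goes. Wrist-force readings between moves stayed under about 8 N.

**Last checks:**
- **Level:** Fitting the bar edges in the wrist views put the pointer within 0.1 mm of the gauge finger, give or take about 0.15 mm. A rougher check from hand-picked tip points put the pointer 0.2 mm high, within its 0.4 mm uncertainty. That rougher fit made the gap between the tips 5.2 mm instead of the stated 6 mm, so I trusted the edge fit.
- **Scene:** The side and top views showed the crank seated, the racquet in its saddles and the other things looking undisturbed. I judged the seating at the end by eye, without measuring it again.
- **Failed views:** Two wrist views were no use. In one the crank knob hid the tips, and in the other they were out of frame.

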